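Clear the tins onto their column and show the ring case to the inspection camera

TASK

Two closed tins were left on the little brown ring case: move them one at a time onto the third tin, edges squarely in line, making a column of three where that third tin stands. Then lift the ring case and show it to the inspection camera: the middle of its brass-clasped front at the focus point (straight ahead of the lens, 130 mm away), that front square to the lens and so tilted to match the camera's downward look, the case upright in the picture. Finish still holding it there, motionless; do not touch the camera, and leave the other things on the bench where they are.

Things in the scene. Friction and masses are not known exactly. Their poses are not given: they have to be found in the camera images.
- ring_case: dark brown ring case, 54 (x) x 54 (y) x 42 mm high, lid fixed shut, about 0.12 kg, stands on the bench under two tins. Origin: centre of the underside (sides at y = -27 and +27 mm, front at x = -26 mm, back at x = +28 mm); z up; the front with the small brass clasp faces its -x. Plain side walls at +y and -y, good to grip
- case_front (a point): middle of the ring case's clasped front face, 27 mm along the case's -x and 21 mm above its underside; moves with the case, same axes
- upper_tin: flat closed tin with dark red lid and silver sides, 58 (x) x 88 (y) x 20 mm high, lid fixed shut; the lid's rim, 13 to 18 mm above the underside, overhangs the sides by 1 to 2 mm and is 59 mm wide along x (from x = -30 to +29 mm). About 0.1 kg. Origin: centre of the underside, z up, y along the long side. At the start the upper of the two tins on the ring case (underside 62 mm above the bench), perhaps a little twisted on it
- lower_tin: flat closed tin with dark red lid and silver sides, 58 (x) x 88 (y) x 20 mm high, lid fixed shut; the lid's rim, 13 to 18 mm above the underside, overhangs the sides by 1 to 2 mm and is 59 mm wide along x (from x = -30 to +29 mm). About 0.1 kg. Origin: centre of the underside, z up, y along the long side. At the start it lies directly on the ring case (underside 42 mm above the bench)
- base_tin: flat closed tin with dark red lid and silver sides, 58 (x) x 88 (y) x 20 mm high, lid fixed shut; the lid's rim, 13 to 18 mm above the underside, overhangs the sides by 1 to 2 mm and is 59 mm wide along x (from x = -30 to +29 mm). About 0.14 kg. Origin: centre of the underside, z up, y along the long side. It stands alone on the bench and is the foot of the column; it is loose
- inspection_camera: fixed inspection camera stand: dark foot 90 x 90 x 12 mm, an upright column 320 mm high in its middle and a small blue camera on it. Origin: centre of the foot's underside; the camera looks to the stand's -x and down. Its place and heading vary; it cannot be pushed away
- camera_head: the camera itself (black lens with a ring of small white lights, blue body, 80 mm long). Origin: centre of the lens, 250 mm above the bench and 60 mm from the column towards -x of the stand. It looks along its own -x, 0.35 rad (20 degrees) below level; y is level; its z is the picture's up. Shown properly, the ring case's x is opposite to the camera's x, its y opposite to the camera's y and its z along the camera's z
- focus (a point): focus point in the air, 130 mm in front of the lens along the camera's -x, about 205 mm above the bench; axes of the camera
- magnifier: small folding loupe, grey and black, 24 x 32 x 19 mm; a bystander, stays where it is. Origin: centre of the underside
- dish: round cream ceramic dish, 62 mm across, 18 mm high; a bystander, stays where it is. Origin: centre of the underside
- blue_jar: glass jar with a blue cap, 38 mm across, 54 mm high; a bystander, stays where it is. Origin: centre of the underside
- black_jar: glass jar with a black cap, 44 mm across, 47 mm high; a bystander, stays where it is. Origin: centre of the underside
- wax: yellow lump of wax, 41 x 50 x 19 mm; a bystander, stays where it is. Origin: centre of the underside
Not all that is in view belongs to the job. Leave any turquoise look-alike of the upper_tin alone.

How it is judged (in metres and radians):
On the way, in this order (a step that is already met when the one before it is completed fails the run):
1. one tin lies squarely on the base tin, let go, the ring case still on the bench (((horizontal distance between upper_tin and base_tin below 0.008 m and angle between the x axis of upper_tin and the x axis of base_tin, either way round below 0.14 rad and z of upper_tin in the frame of base_tin between 0.016 and 0.024 m and angle between upper_tin's own z axis and vertical below 0.08 rad and linear speed of upper_tin below 0.02 m/s and contact force between upper_tin and the fingers below 0.3 N) or (horizontal distance between lower_tin and base_tin below 0.008 m and angle between the x axis of lower_tin and the x axis of base_tin, either way round below 0.14 rad and z of lower_tin in the frame of base_tin between 0.016 and 0.024 m and angle between lower_tin's own z axis and vertical below 0.08 rad and linear speed of lower_tin below 0.02 m/s and contact force between lower_tin and the fingers below 0.3 N)) and height (world z) of ring_case below 0.01 m), for 0.2 s.
2. the other tin lies squarely on that one, let go, the ring case still on the bench ((((horizontal distance between upper_tin and base_tin below 0.008 m and angle between the x axis of upper_tin and the x axis of base_tin, either way round below 0.14 rad and z of upper_tin in the frame of base_tin between 0.016 and 0.024 m and angle between upper_tin's own z axis and vertical below 0.08 rad and linear speed of upper_tin below 0.02 m/s and contact force between upper_tin and the fingers below 0.3 N) and (horizontal distance between lower_tin and upper_tin below 0.008 m and angle between the x axis of lower_tin and the x axis of upper_tin, either way round below 0.14 rad and z of lower_tin in the frame of upper_tin between 0.016 and 0.024 m and angle between lower_tin's own z axis and vertical below 0.08 rad and linear speed of lower_tin below 0.02 m/s and contact force between lower_tin and the fingers below 0.3 N)) or ((horizontal distance between lower_tin and base_tin below 0.008 m and angle between the x axis of lower_tin and the x axis of base_tin, either way round below 0.14 rad and z of lower_tin in the frame of base_tin between 0.016 and 0.024 m and angle between lower_tin's own z axis and vertical below 0.08 rad and linear speed of lower_tin below 0.02 m/s and contact force between lower_tin and the fingers below 0.3 N) and (horizontal distance between upper_tin and lower_tin below 0.008 m and angle between the x axis of upper_tin and the x axis of lower_tin, either way round below 0.14 rad and z of upper_tin in the frame of lower_tin between 0.016 and 0.024 m and angle between upper_tin's own z axis and vertical below 0.08 rad and linear speed of upper_tin below 0.02 m/s and contact force between upper_tin and the fingers below 0.3 N))) and height (world z) of ring_case below 0.01 m), for 0.2 s.
At the end, for the whole second after the job is handed in: Three tins in one column, each within 8 mm and 0.14 rad of the one below, released, at rest, foot within 30 mm of its start. The gripper holds the ring case still, over 120 mm up, front centre within 12 mm of the focus point, facing the lens and upright in its picture within 0.14 rad ((((horizontal distance between upper_tin and base_tin below 0.008 m and angle between the x axis of upper_tin and the x axis of base_tin, either way round below 0.14 rad and z of upper_tin in the frame of base_tin between 0.016 and 0.024 m and angle between upper_tin's own z axis and vertical below 0.08 rad and linear speed of upper_tin below 0.02 m/s and contact force between upper_tin and the fingers below 0.3 N) and (horizontal distance between lower_tin and upper_tin below 0.008 m and angle between the x axis of lower_tin and the x axis of upper_tin, either way round below 0.14 rad and z of lower_tin in the frame of upper_tin between 0.016 and 0.024 m and angle between lower_tin's own z axis and vertical below 0.08 rad and linear speed of lower_tin below 0.02 m/s and contact force between lower_tin and the fingers below 0.3 N)) or ((horizontal distance between lower_tin and base_tin below 0.008 m and angle between the x axis of lower_tin and the x axis of base_tin, either way round below 0.14 rad and z of lower_tin in the frame of base_tin between 0.016 and 0.024 m and angle between lower_tin's own z axis and vertical below 0.08 rad and linear speed of lower_tin below 0.02 m/s and contact force between lower_tin and the fingers below 0.3 N) and (horizontal distance between upper_tin and lower_tin below 0.008 m and angle between the x axis of upper_tin and the x axis of lower_tin, either way round below 0.14 rad and z of upper_tin in the frame of lower_tin between 0.016 and 0.024 m and angle between upper_tin's own z axis and vertical below 0.08 rad and linear speed of upper_tin below 0.02 m/s and contact force between upper_tin and the fingers below 0.3 N))) and distance of base_tin from where it was at the start of the episode below 0.03 m and angle between base_tin's own z axis and vertical below 0.08 rad and distance between case_front and focus below 0.012 m and angle between the x axis of ring_case and the x axis of camera_head, either way round below 0.14 rad and angle between the z axis of ring_case and the z axis of camera_head, either way round below 0.14 rad and x of ring_case in the frame of camera_head below -0.14 m and angle between ring_case's own z axis and vertical below 0.55 rad and height (world z) of ring_case above 0.12 m and contact force between ring_case and the fingers above 1 N and linear speed of ring_case below 0.02 m/s and angular speed of ring_case below 0.1 rad/s and contact force between ring_case and inspection_camera below 0.1 N); the arm keeps its last pose, push and grip.
It fails at once if the inspection camera is touched hard (over 3 N) (contact force between inspection_camera and the fingers above 3 N or contact force between inspection_camera and the arm above 3 N or contact force between inspection_camera and ring_case above 3 N).
It fails at once if a bystander is moved more than 30 mm (distance of any of magnifier, dish, blue_jar, black_jar, wax from where it was at the start of the episode above 0.03 m).
It also fails if it takes over 67 s, if anything falls off the work surface, if the arm or the gripper's body presses on something with over 40 N, if the wrist force passes 120 N, or if a joint passes its speed limit or range.

ROBOT

A 6-joint arm with a two-finger parallel gripper is mounted at the origin on a cart in front of the work surface, level with it; the furniture and walls round the work are solid. World frame = base frame: x ahead of the robot, y to its left, z up, the work surface at z = 0. Lengths are in mm, angles in rad, forces in N, time in s.
With the tool pointing down it reaches from about 275 to 1000 mm from the base axis. Payload 8.4 kg.
Tool frame: the origin (TCP) lies midway between the tips of the shut fingers; the grasp point (between the pads) lies 19 mm behind it; z points along the fingers, y is the line along which they close (so a half turn about z gives the same grasp; the last joint's range is limited). The gripper opens to 85 mm and grips with 20 to 120 N. Pads are 22 mm wide; open, the fingers measure 114 mm over their backs; the gripper's body (76 mm by 85 mm) begins 54 mm behind the grasp point. The pads swing forward as they close: fully open they stand 13 mm farther back than shut.
Start: joints at [-1.122, 0.353, 1.633, -0, 1.155, -0.002], TCP at [272.303, -562.565, 231.281] pointing down, gripper open.
Joint ranges: [-2.63, 2.63], [-0.92, 2.1], [0.06, 2.66], [-1.3, 4.44], [0, 2.69], [-3.02, 3.02]. Speed limits (rad/s): [2.22, 2.22, 2.79, 3.14, 3.14, 3.14].

INTERFACE

Orientations are given as [roll, pitch, yaw] about the fixed x, y, z axes, in that order (R = Rz(yaw) Ry(pitch) Rx(roll)).
In Python, from rig import monitor, imaging, r gives the robot as it stands.
- The arm moves only by the tool drive_tool, never from a script. Its argument "plan" is a list of rows, each an object of numbers: "x", "y", "z": the shift along the tool's x, y, z in units of 50 mm (1.0 is 50 mm); "ax", "ay", "az": the turn, a rotation vector about the tool's x, y, z in units of 6 degrees (1.0 is 6 degrees); "hand": the finger opening in mm, from 0 to 85.4. In form: [{"x": .., "y": .., "z": .., "ax": .., "ay": .., "az": .., "hand": ..}, ...]. A call has 1 to 8 rows; each row is the pose to reach, as a shift and turn from the pose commanded when the call began, along the tool's axes at that moment; what a row does not reach only later rows make up. A row lasts 1/10 s, in which the tool goes at most 50 mm and 8.59 degrees, less where a joint would pass 70% of its speed; a pose out of reach is approached as far as the arm can. A call with a gripper value outside its range is refused whole. The fingers move at their own pace and stop on an object; "grip_force" is the grip in N (left out, the last holds). Time passes only in rows, so rows that repeat a pose let the fingers close. It gives the time, the measured TCP pose, the force, the opening and the grip force at its end, in the units of the state.
- monitor.sense(): the state, without advancing time (a new reading comes with each control period).
- imaging.grab_frame(name): name is "scene" or "top"; returns the picture (400x640x3 uint8, red, green, blue); there is no depth.
- imaging.camera_info(name): a dict with "mtx" (3x3 intrinsics, pixels), "R" (3x3) and "t" (3): a world point X has camera coordinates R X + t. Camera axes: x right, y down, z forward; pixel columns grow to the right and rows downward; lengths in mm; the calibration is good to about 2 mm. A picture is of the moment at which its call begins. camera_info takes no time and is no camera call.
- r.sign_off(): hands the job in; it is judged then, once.
The state is a dict: "clock": time; "qpos": joint angles; "qvel": joint speeds; "joint_efforts": joint torques, N m; "eef_pos": TCP position; "tcp_rot": TCP orientation; "contact_force": force on the tool from outside, world axes, zero at the start; "wrist_torque": the same for the moment, N m; "opening": opening from 0.0 (shut) to 1.0 (fully open); "grasp_force": force on a finger pad.
Only numpy, scipy, OpenCV 4.12 (cv2) and the standard library are available. Lean on these libraries where they do the work, as an engineer would, in place of code of your own. Each camera call takes 0.05 s, during which the arm holds its last target. There are 200 camera calls.

## Working session

There is one attempt and no reset: what is moved stays moved. The work goes in short steps, Python scripts to look and compute and a tool call to move; the robot and the scene stay as the last step left them, time stands still between calls to the robot, and variables do not carry over. Pictures are saved under pics/ and viewed, at most 10 in all, crops included, and the job is handed in when it is done.

Besides the shell and the picture viewer there is one more tool, called after "Call:" as a command line: name --argument value ..., lists and objects as JSON in quotes. drive_tool: Moves the arm, as the interface text tells. Its arguments: {"type":"object","properties":{"plan":{"type":"array","items":{"type":"object","properties":{"x":{"type":"number"},"y":{"type":"number"},"z":{"type":"number"},"ax":{"type":"number"},"ay":{"type":"number"},"az":{"type":"number"},"hand":{"type":"number"}}}},"grip_force":{"type":"number"}},"required":["plan"]}

```bash
mkdir -p pics; python3 - <<'E'
from rig import monitor, imaging, r
import cv2
for n in("scene","top"):
    im=imaging.grab_frame(n); cv2.imwrite(f"pics/{n}0.png",im[:,:,::-1])
    c=imaging.camera_info(n); print(n,c["mtx"].tolist(),c["R"].round(4).tolist(),c["t"].round(1).tolist(),(-c["R"].T@c["t"]).round(0))
print(monitor.sense())
E
```

```text
scene [[433.6923894287308, 0.0, 322.31421478636014], [0.0, 433.6923894287308, 205.3695523965908], [0.0, 0.0, 1.0]] [[0.6425, -0.7662, -0.0097], [-0.4161, -0.3382, -0.8441], [0.6435, 0.5464, -0.5361]] [-344.9, 351.5, 982.1] [-264. -682.  820.]
top [[430.36353332414967, 0.0, 317.633000986968], [0.0, 430.36353332414967, 196.14298569635847], [0.0, 0.0, 1.0]] [[-0.1062, -0.9943, -0.0089], [-0.9511, 0.1042, -0.2908], [0.29, -0.0224, -0.9568]] [84.8, 556.3, 1566.4] [  84.   61. 1661.]
{'clock': 0.1, 'qpos': array([-1.12238096e+00,  3.53579748e-01,  1.63409012e+00,  1.63756668e-05,
        1.15519855e+00, -2.40553356e-03]), 'qvel': array([-0.0003645 , -0.00140556, -0.00099821,  0.00072615,  0.000698  ,
        0.00071858]), 'joint_efforts': array([ 1.88717472e-04, -6.06355619e+01, -3.42820609e+01,  1.05700908e-04,
        4.01426587e-03,  1.33750632e-06]), 'eef_pos': array([ 272.12389349, -562.154263  ,  230.62322916]), 'tcp_rot': array([-3.14031693e+00, -1.80420990e-05,  4.50814263e-01]), 'contact_force': array([ 0.06039884, -0.26706353,  0.89355489]), 'wrist_torque': array([-0.0433876 ,  0.01803014, -0.0276473 ]), 'grasp_force': 0.0, 'opening': 0.9981357303570094}
```

View pics/scene0.png

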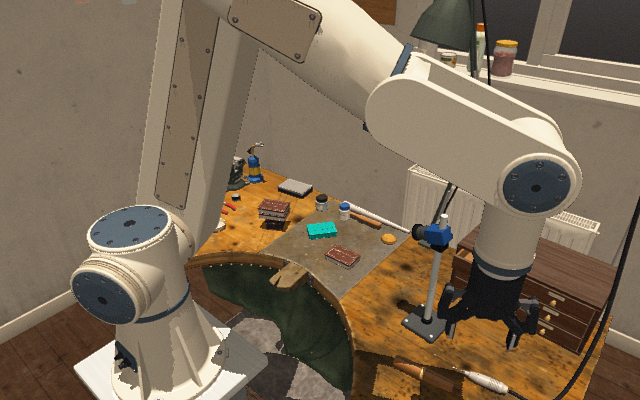

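View pics/top0.png

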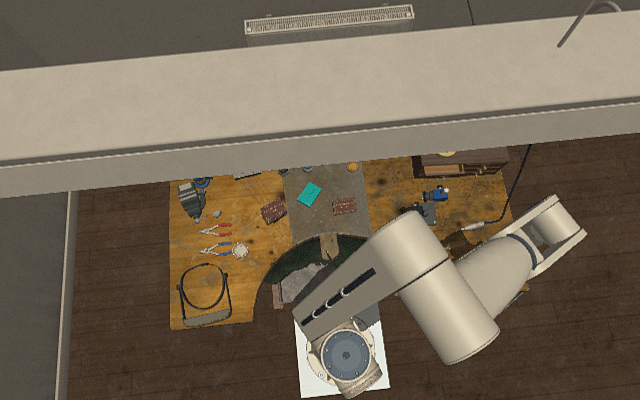

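The scene view shows the stack at (274,212), the base tin at (343,257), the turquoise decoy at (321,230) and the inspection camera at (433,236). In the top view the stack is at (273,211), the base tin at (344,205) and the camera at (435,192). Next I'll enlarge these areas.

```bash
python3 - <<'E'
import cv2,numpy as np
s=cv2.imread("pics/scene0.png");t=cv2.imread("pics/top0.png")
a=cv2.resize(s[185:275,245:375],(780,540),interpolation=cv2.INTER_CUBIC);cv2.imwrite("pics/c1.png",a)
b=cv2.resize(t[155:225,250:370],(600,350),interpolation=cv2.INTER_CUBIC)
c=cv2.resize(s[205:345,395:465],(200,400))
d=cv2.resize(t[175:235,395:465],(490,420)) 
m=np.zeros((600,800,3),np.uint8);m[:350,:600]=b;m[:350,600:775]=cv2.resize(c,(175,350));m[350:600,:292]=cv2.resize(d,(292,250))
cv2.imwrite("pics/c2.png",m)
E
```

```text
(no output)
```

View pics/c1.png

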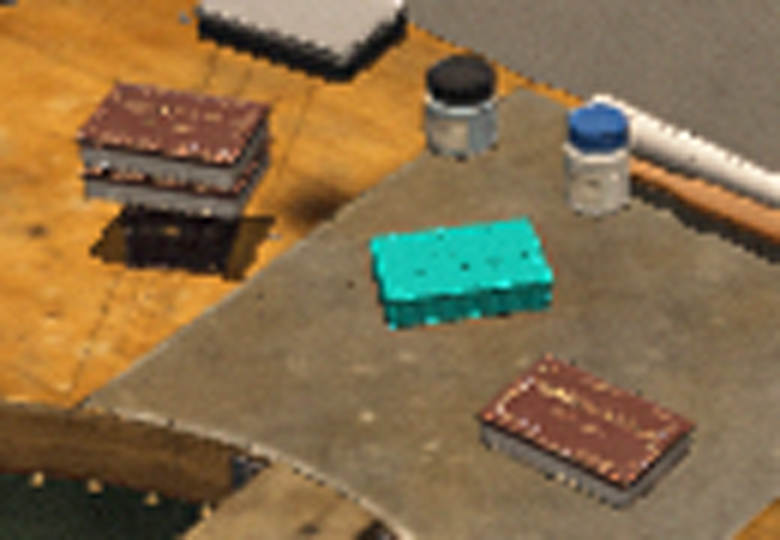

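View pics/c2.png

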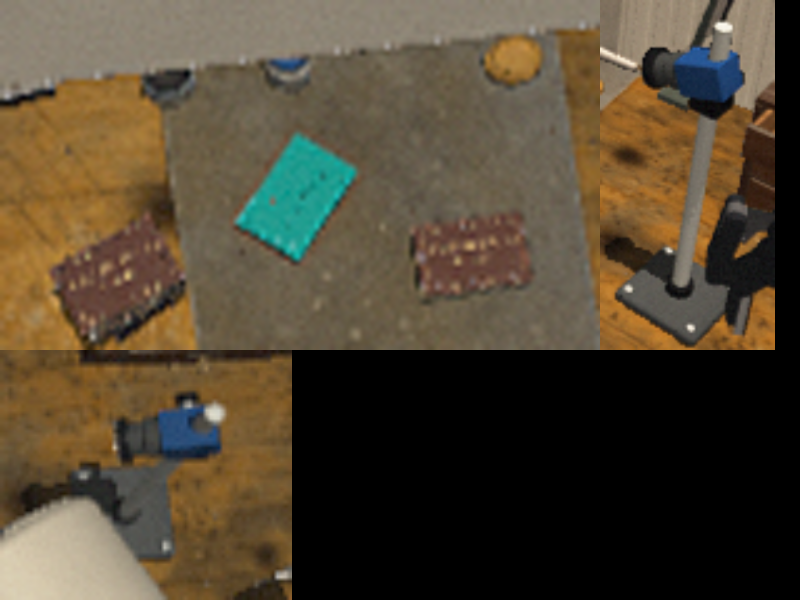

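The crops show the upper tin's lid corners near scene crop (118,85), (270,105), (235,165) and (80,145). The case's clasped front faces the scene camera, with the clasp at scene (274,224). Next come the tins (red mask projected onto the lid planes) and the inspection camera.

```bash
cat > h.py <<'E'
from rig import monitor, imaging, r
import cv2,numpy as np
def ray(n,px):
    c=imaging.camera_info(n);px=np.atleast_2d(px).astype(float)
    d=(np.linalg.inv(c["mtx"])@np.c_[px,np.ones(len(px))].T)
    return -c["R"].T@c["t"],(c["R"].T@d).T
def plane(n,px,z):
    o,d=ray(n,px);return (o+d*((z-o[2])/d[:,2])[:,None])[:,:2]
def proj(n,X):
    c=imaging.camera_info(n);p=c["mtx"]@(c["R"]@np.atleast_2d(X).T+c["t"][:,None]);return (p[:2]/p[2]).T
def tri(ps,pt):
    (o1,d1),(o2,d2)=ray("scene",ps),ray("top",pt)
    d1=d1[0];d2=d2[0];A=np.c_[d1,-d2];s=np.linalg.lstsq(A,o2-o1,rcond=None)[0]
    a,b=o1+d1*s[0],o2+d2*s[1];return (a+b)/2,np.linalg.norm(a-b)
def redmask(im):
    L=cv2.cvtColor(im,cv2.COLOR_RGB2HSV).astype(int);R,G,B=[im[...,i].astype(int) for i in range(3)]
    return ((R>G*1.35)&(R<175)&(R>50)&(abs(G-B)<0.22*R)).astype(np.uint8)
def tin(n,im,box,z):
    x0,y0,x1,y1=box;m=np.zeros(im.shape[:2],np.uint8);m[y0:y1,x0:x1]=redmask(im)[y0:y1,x0:x1]
    m=cv2.morphologyEx(m,cv2.MORPH_CLOSE,np.ones((3,3)))
    k,l,st,_=cv2.connectedComponentsWithStats(m);i=1+st[1:,4].argmax()
    ys,xs=np.nonzero(l==i)
    (c,wh,a)=cv2.minAreaRect(plane(n,np.c_[xs,ys],z).astype(np.float32))
    if wh[0]>wh[1]: a+=90   # a: direction of short side (tin x)
    a=(a+90)%180-90
    return np.r_[c,wh,a],(l==i)
E
python3 - <<'E'
from h import *
ims={n:cv2.imread(f"pics/{n}0.png")[:,:,::-1].copy() for n in("scene","top")}
B={"scene":{"base":(320,240,365,272),"up":(255,195,295,225)},"top":{"base":(328,192,362,218),"up":(256,192,292,226)}}
out=[]
for n in B:
    for k,z in(("base",20),("up",82)):
        v,m=tin(n,ims[n],B[n][k],z);print(n,k,v.round(1),m.sum(),"exp short/long dir deg")
        out.append(cv2.resize(m.astype(np.uint8)[B[n][k][1]:B[n][k][3],B[n][k][0]:B[n][k][2]]*255,(200,200),interpolation=0))
cv2.imwrite("pics/m.png",np.hstack(out))
# inspection camera
for n,box in(("scene",(405,210,460,255)),("top",(415,180,455,205))):
    im=ims[n];x0,y0,x1,y1=box;s=im[y0:y1,x0:x1].astype(int)
    ys,xs=np.nonzero((s[...,2]>s[...,0]*1.6)&(s[...,2]>60));print(n,"blue",xs.min()+x0,xs.max()+x0,ys.min()+y0,ys.max()+y0,xs.mean()+x0,ys.mean()+y0)
ps=np.array([[0,0]])
E
```

```text
scene base [527.2 -82.2  63.2  91.7   2.5] 420 exp short/long dir deg
scene up [514.5 179.7  99.6  98.6 -58.3] 363 exp short/long dir deg
top base [531.3 -76.9  56.3  84.7   2.9] 279 exp short/long dir deg
top up [532.1 192.2  59.5 107.1  27.1] 343 exp short/long dir deg
scene blue 425 451 224 245 437.6942528735632 234.6689655172414
top blue 433 447 188 199 438.64150943396226 194.08490566037736
```

View pics/m.png

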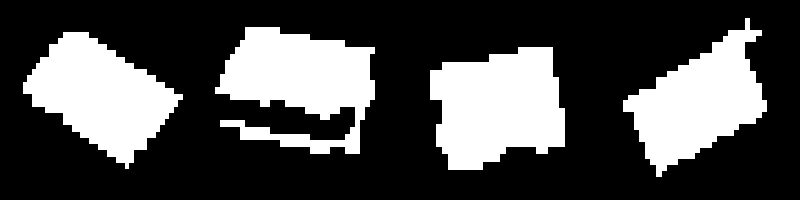

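The masks show the base tin is clean in both views. The upper tin's mask in the scene has merged with the lower rim, so I'll open it and measure again. For the camera, I'll triangulate points on the lens and body.

```bash
sed -i 's/    k,l,st/    m=cv2.morphologyEx(m,cv2.MORPH_OPEN,np.ones((4,4)))\n    k,l,st/' h.py
python3 - <<'E'
from h import *
ims={n:cv2.imread(f"pics/{n}0.png")[:,:,::-1].copy() for n in("scene","top")}
B={"scene":{"base":(320,240,365,272),"up":(255,195,295,225)},"top":{"base":(328,192,362,218),"up":(256,192,292,226)}}
for n in B:
    for k,z in(("base",20),("up",82)):
        v,m=tin(n,ims[n],B[n][k],z);print(n,k,v.round(1),m.sum())
m=np.zeros((600,800,3),np.uint8)
m[:,:400]=cv2.resize(ims["scene"][205:265,405:455][:,:,::-1],(400,480)+() if 0 else (400,480)).repeat(1,0).__class__(0) if 0 else 0
a=cv2.resize(ims["scene"][215:255,407:457][:,:,::-1],(500,400),interpolation=cv2.INTER_CUBIC)
b=cv2.resize(ims["top"][180:205,415:455][:,:,::-1],(300,188),interpolation=cv2.INTER_CUBIC)
c=cv2.resize(ims["scene"][300:350,395:455][:,:,::-1],(300,250),interpolation=cv2.INTER_CUBIC)
d=cv2.resize(ims["top"][195:230,405:445][:,:,::-1],(240,210),interpolation=cv2.INTER_CUBIC)
m[:400,:500]=a;m[:188,500:]=b;m[200:450,500:]=c;m[390:600,:240]=d
cv2.imwrite("pics/c3.png",m)
E
```

```text
scene base [525.5 -87.2  63.   91.    2.7] 411
scene up [525.4 181.1  62.8  97.7  25.8] 293
top base [528.1 -80.4  57.   83.1   6. ] 274
top up [526.  194.7  58.6  93.1  23.5] 323
```

View pics/c3.png

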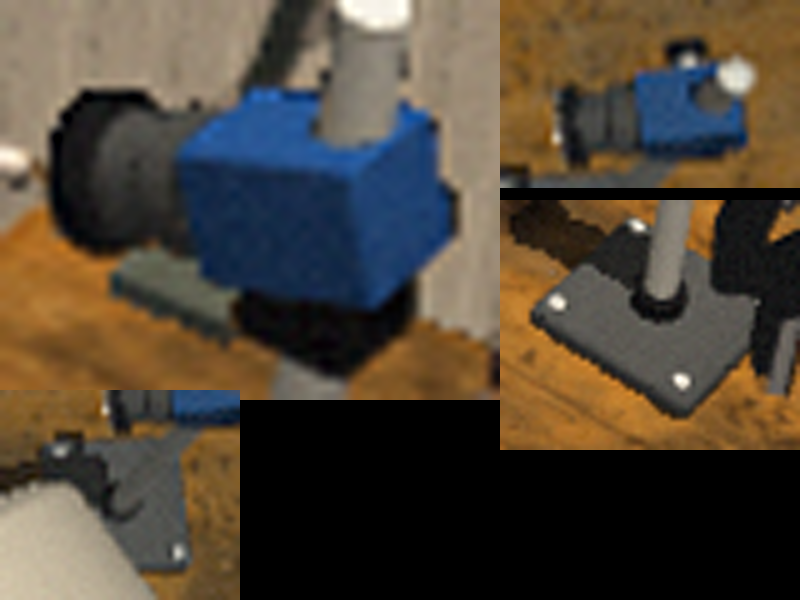

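The foot bolts are at scene (406.4,320.4), (422.6,305.4) and (431.2,336.2), the pole top is at scene (444.5,216) and top (446.6,190), and the lens front is at about scene (414,232) and top (423,197).

```bash
sed -i 's/np.ones((4,4))/np.ones((3,3))/' h.py
python3 - <<'E'
from h import *
ims={n:cv2.imread(f"pics/{n}0.png")[:,:,::-1].copy() for n in("scene","top")}
for n,b in(("scene",(255,195,295,225)),("top",(256,192,292,226))):
    v,m=tin(n,ims[n],b,82);print(n,v.round(1))
P=plane("scene",[[406.4,320.4],[422.6,305.4],[431.2,336.2],[402,322.4],[432,342.4],[421.4,304.4],[426.6,320]],12);print(P.round(0).tolist())
L,Bk,F=P[:3];print("foot centre",(Bk+F)/2,"dirs",np.degrees([np.arctan2(*(F-L)[::-1]),np.arctan2(*(Bk-L)[::-1])]),np.linalg.norm(F-L),np.linalg.norm(Bk-L))
print("pole",tri([444.5,216],[446.6,190.3]),plane("scene",[444.5,216],322),plane("top",[446.6,190.3],322))
print("lens",tri([414,232],[423.3,196.7]),"body",tri([437.7,234.7],[438.6,194.1]))
# lens axis points seen in top at z~250
print(plane("top",[[423.3,196.7]],250))
E
```

```text
scene [527.9 187.2  63.2  99.5  25.8]
top [531.4 197.6  60.   95.1  23.5]
[[433.0, -355.0], [503.0, -361.0], [428.0, -425.0], [421.0, -350.0], [413.0, -435.0], [504.0, -357.0], [466.0, -393.0]]
foot centre [ 465.42188658 -393.19693698] dirs [-94.52274685  -4.75526433] 70.29340525193369 69.98409616983386
pole (array([ 465.79551036, -392.08228163,  317.4671829 ]), np.float64(2.28266659922233)) [[ 460.50997232 -395.25177692]] [[ 463.73694785 -389.5768084 ]]
lens (array([ 469.69940272, -329.80601603,  247.08826426]), np.float64(3.65989388234788)) body (array([ 471.51234538, -381.61512336,  261.37384762]), np.float64(2.768481645196855))
[[ 470.21801138 -330.45520153]]
```

```bash
python3 - <<'E'
from h import *
f=lambda p,s,o:np.array(p)/s+o-.5+.5/s
D={("scene","up",82):f([(118,85),(270,105),(235,163),(80,147)],6,[245,185]),("scene","base",20):f([(545,355),(693,430),(630,488),(480,413)],6,[245,185]),
("top","up",82):f([(148,213),(187,277),(95,338),(53,272)],5,[250,155]),("top","base",20):f([(413,227),(522,213),(533,287),(424,298)],5,[250,155])}
for k,p in D.items():
    q=plane(k[0],p,k[2]);e=[q[(i+1)%4]-q[i] for i in range(4)]
    print(k,q.mean(0).round(1),[(round(np.linalg.norm(v)),round(np.degrees(np.arctan2(v[1],v[0]))%180)) for v in e])
E
```

```text
('scene', 'up', 82) [524.6 189.9] [(87, 115), (58, 26), (84, 119), (63, 28)]
('scene', 'base', 20) [527.3 -84.1] [(92, 89), (54, 2), (90, 91), (57, 4)]
('top', 'up', 82) [527.7 195.9] [(60, 25), (83, 119), (62, 27), (85, 117)]
('top', 'base', 20) [530.1 -77.3] [(88, 91), (61, 1), (86, 90), (59, 2)]
```

```bash
cat > go.py <<'E'
import sys
from h import *
from scipy.spatial.transform import Rotation as Ro
def units(pos,rpy_deg,start=None):
    s=monitor.sense();p,R=(s["eef_pos"],Ro.from_euler("xyz",s["tcp_rot"])) if start is None else (np.array(start[0],float),Ro.from_euler("xyz",start[1],degrees=True))
    d=R.inv().apply(np.array(pos)-p)/50; a=np.degrees((R.inv()*Ro.from_euler("xyz",rpy_deg,degrees=True)).as_rotvec())/6
    print(f"({pos},{rpy_deg})",dict(zip(("x","y","z","ax","ay","az"),np.r_[d,a].round(3).tolist())))
E
python3 - <<'E'
from go import *
units([260,-280,231],[180,0,25.8]);units([526.5,193,140],[180,0,116.5],([260,-280,231],[180,0,25.8]))
E
```

```text
([260, -280, 231],[180, 0, 25.8]) {'x': 2.24, 'y': -5.185, 'z': -0.001, 'ax': -0.012, 'ay': -0.0, 'az': 0.005}
([526.5, 193, 140],[180, 0, 116.5]) {'x': 8.916, 'y': -6.197, 'z': 1.82, 'ax': -0.0, 'ay': 0.0, 'az': -15.117}
```

Call:
drive_tool --plan '[{"x": 2.24, "y": -5.185, "hand": 85}, {"x": 2.24, "y": -5.185, "hand": 85}, {"x": 2.24, "y": -5.185, "hand": 85}, {"x": 2.24, "y": -5.185, "hand": 85}, {"x": 2.24, "y": -5.185, "hand": 85}, {"x": 2.24, "y": -5.185, "hand": 85}, {"x": 2.24, "y": -5.185, "hand": 85}]'

```text
invalid input
```

Call:
drive_tool --plan '[{"x": 8.916, "y": -6.197, "z": 1.82, "az": -15.12}, {"x": 8.916, "y": -6.197, "z": 1.82, "az": -15.12}, {"x": 8.916, "y": -6.197, "z": 1.82, "az": -15.12}, {"x": 8.916, "y": -6.197, "z": 1.82, "az": -15.12}, {"x": 8.916, "y": -6.197, "z": 1.82, "az": -15.12}, {"x": 8.916, "y": -6.197, "z": 1.82, "az": -15.12}, {"x": 8.916, "y": -6.197, "z": 1.82, "az": -15.12}, {"x": 8.916, "y": -6.197, "z": 1.82, "az": -15.12}]'

```text
invalid input
```

```bash
python3 - <<'E'
from go import *
s=monitor.sense();print(s["eef_pos"],np.degrees(s["tcp_rot"]),s["qpos"],s["clock"])
units([526.5,193,140],[180,0,116.5])
E
```

```text
[ 272.12389349 -562.154263    230.62322916] [-1.79926906e+02 -1.03373612e-03  2.58297546e+01] [-1.12238096e+00  3.53579748e-01  1.63409012e+00  1.63756668e-05
  1.15519855e+00 -2.40553356e-03] 0.1
([526.5, 193, 140],[180, 0, 116.5]) {'x': 11.16, 'y': -11.375, 'z': 1.827, 'ax': -0.009, 'ay': -0.01, 'az': -15.112}
```

Call:
drive_tool --plan '[{"x": 0.4, "y": -0.9, "z": 0, "ax": 0, "ay": 0, "az": 0, "hand": 85}, {"x": 0.8, "y": -1.8, "z": 0, "ax": 0, "ay": 0, "az": 0, "hand": 85}, {"x": 1.2, "y": -2.7, "z": 0, "ax": 0, "ay": 0, "az": 0, "hand": 85}, {"x": 1.6, "y": -3.6, "z": 0, "ax": 0, "ay": 0, "az": 0, "hand": 85}, {"x": 2.0, "y": -4.5, "z": 0, "ax": 0, "ay": 0, "az": 0, "hand": 85}, {"x": 2.2, "y": -5.2, "z": 0, "ax": 0, "ay": 0, "az": 0, "hand": 85}, {"x": 2.2, "y": -5.2, "z": 0, "ax": 0, "ay": 0, "az": 0, "hand": 85}]' --grip_force 40

```text
clock: 0.8
eef_pos: [256.4, -276.4, 230.7]
tcp_rot: [-3.139, 0.0, 0.453]
contact_force: [-0.2, -0.1, 0.2]
opening: 0.993
grasp_force: 0.0
```

Call:
drive_tool --plan '[{"x": 9, "y": -6.1, "z": 1.8, "ax": 0, "ay": 0, "az": -15.1, "hand": 85}, {"x": 9, "y": -6.1, "z": 1.8, "ax": 0, "ay": 0, "az": -15.1, "hand": 85}, {"x": 9, "y": -6.1, "z": 1.8, "ax": 0, "ay": 0, "az": -15.1, "hand": 85}, {"x": 9, "y": -6.1, "z": 1.8, "ax": 0, "ay": 0, "az": -15.1, "hand": 85}, {"x": 9, "y": -6.1, "z": 1.8, "ax": 0, "ay": 0, "az": -15.1, "hand": 85}, {"x": 9, "y": -6.1, "z": 1.8, "ax": 0, "ay": 0, "az": -15.1, "hand": 85}, {"x": 9, "y": -6.1, "z": 1.8, "ax": 0, "ay": 0, "az": -15.1, "hand": 85}, {"x": 9, "y": -6.1, "z": 1.8, "ax": 0, "ay": 0, "az": -15.1, "hand": 85}]'

```text
clock: 1.6
eef_pos: [457.0, 62.9, 165.5]
tcp_rot: [3.141, 0.0, 1.657]
contact_force: [0.7, -0.5, 0.4]
opening: 0.996
grasp_force: 0.0
```

```bash
python3 - <<'E'
from go import *
s=monitor.sense();print(s["eef_pos"],np.degrees(s["tcp_rot"]),s["qpos"],s["clock"])
units([526.5,193,140],[180,0,116.5])
E
```

```text
[456.9787095   62.90951985 165.52371954] [1.79963149e+02 1.41635081e-02 9.49616836e+01] [ 1.33758328e-01  1.80432669e-01  2.03740604e+00 -3.47648051e-04
  9.23123179e-01  4.73701934e-02] 1.6
([526.5, 193, 140],[180, 0, 116.5]) {'x': 2.472, 'y': 1.61, 'z': 0.511, 'ax': 0.006, 'ay': 0.003, 'az': -3.59}
```

Call:
drive_tool --plan '[{"x": 2.47, "y": 1.61, "z": 0.5, "ax": 0, "ay": 0, "az": -3.6, "hand": 85}, {"x": 2.47, "y": 1.61, "z": 0.5, "ax": 0, "ay": 0, "az": -3.6, "hand": 85}, {"x": 2.47, "y": 1.61, "z": 0.5, "ax": 0, "ay": 0, "az": -3.6, "hand": 85}, {"x": 2.47, "y": 1.61, "z": 0.5, "ax": 0, "ay": 0, "az": -3.6, "hand": 85}, {"x": 2.47, "y": 1.61, "z": 0.5, "ax": 0, "ay": 0, "az": -3.6, "hand": 85}, {"x": 2.47, "y": 1.61, "z": 0.5, "ax": 0, "ay": 0, "az": -3.6, "hand": 85}]'

```text
clock: 2.2
eef_pos: [525.6, 189.7, 140.5]
tcp_rot: [-3.14, 0.0, 2.027]
contact_force: [-0.1, 0.9, 0.4]
opening: 0.996
grasp_force: 0.0
```

```bash
python3 - <<'E'
from go import *
s=monitor.sense();print(s["eef_pos"],np.degrees(s["tcp_rot"]),s["contact_force"])
units([526.5,193,56],[180,0,116.5])
E
```

```text
[525.57068264 189.65026376 140.54692202] [-1.79927388e+02  6.34524407e-03  1.16134372e+02] [-0.06016167  0.86224079  0.43998893]
([526.5, 193, 56],[180, 0, 116.5]) {'x': 0.052, 'y': 0.048, 'z': 1.691, 'ax': -0.012, 'ay': 0.001, 'az': -0.061}
```

Call:
drive_tool --plan '[{"x": 0.04, "y": 0.03, "z": 0.5, "ax": 0, "ay": 0, "az": -0.05, "hand": 85}, {"x": 0.04, "y": 0.03, "z": 0.9, "ax": 0, "ay": 0, "az": -0.05, "hand": 85}, {"x": 0.04, "y": 0.03, "z": 1.3, "ax": 0, "ay": 0, "az": -0.05, "hand": 85}, {"x": 0.04, "y": 0.03, "z": 1.5, "ax": 0, "ay": 0, "az": -0.05, "hand": 85}, {"x": 0.04, "y": 0.03, "z": 1.65, "ax": 0, "ay": 0, "az": -0.05, "hand": 85}, {"x": 0.04, "y": 0.03, "z": 1.68, "ax": 0, "ay": 0, "az": -0.05, "hand": 85}, {"x": 0.04, "y": 0.03, "z": 1.68, "ax": 0, "ay": 0, "az": -0.05, "hand": 85}]'

```text
clock: 2.9
eef_pos: [526.7, 192.8, 57.4]
tcp_rot: [3.141, 0.0, 2.033]
contact_force: [0.6, -0.2, -0.1]
opening: 0.995
grasp_force: 0.0
```

Call:
drive_tool --plan '[{"x": 0, "y": 0, "z": 0, "ax": 0, "ay": 0, "az": 0, "hand": 68}, {"x": 0, "y": 0, "z": 0, "ax": 0, "ay": 0, "az": 0, "hand": 62}, {"x": 0, "y": 0, "z": 0, "ax": 0, "ay": 0, "az": 0, "hand": 55}, {"x": 0, "y": 0, "z": 0, "ax": 0, "ay": 0, "az": 0, "hand": 50}, {"x": 0, "y": 0, "z": 0, "ax": 0, "ay": 0, "az": 0, "hand": 50}, {"x": 0, "y": 0, "z": 0, "ax": 0, "ay": 0, "az": 0, "hand": 50}, {"x": 0, "y": 0, "z": 0, "ax": 0, "ay": 0, "az": 0, "hand": 50}]' --grip_force 30

```text
clock: 3.6
eef_pos: [527.0, 193.2, 58.0]
tcp_rot: [3.14, 0.0, 2.033]
contact_force: [-1.4, -0.0, 7.4]
opening: 0.68
grasp_force: 30.4
```

```bash
python3 - <<'E'
from go import *
s=monitor.sense();print(s["eef_pos"],np.degrees(s["tcp_rot"]),s["contact_force"],s["opening"]*85.4,s["grasp_force"])
im=imaging.grab_frame("scene");cv2.imwrite("pics/g1.png",cv2.resize(im[150:260,215:345,::-1],(780,600)[:2],interpolation=cv2.INTER_CUBIC))
E
```

```text
[526.96210534 193.18582262  58.04347731] [1.79931198e+02 1.18678295e-02 1.16484453e+02] [-1.4359484  -0.04479259  7.41874876] 58.04950837185096 30.4089377285959
```

View pics/g1.png

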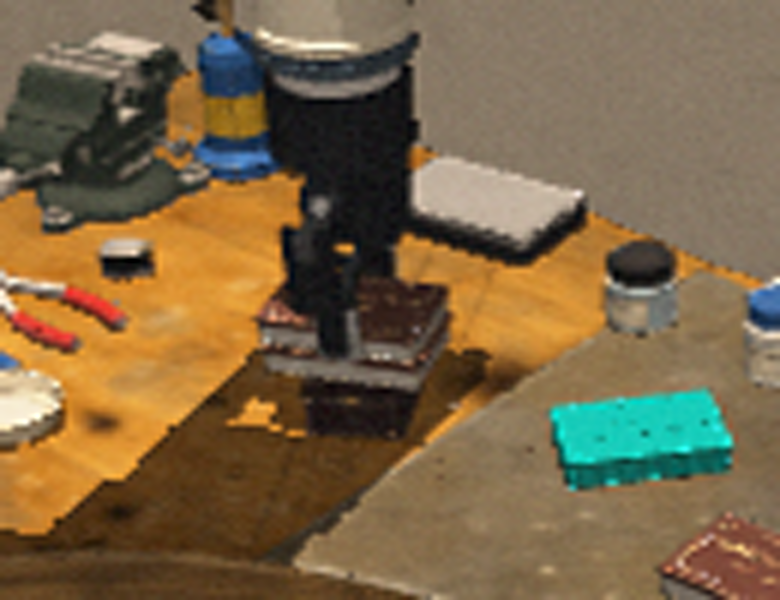

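The picture shows the near finger on the upper tin's long side at (340,330), about midway along, with the tip about level with its lower edge. I'll lift now.

Call:
drive_tool --plan '[{"x": 0, "y": 0, "z": -0.1, "ax": 0, "ay": 0, "az": 0, "hand": 50}, {"x": 0, "y": 0, "z": -0.3, "ax": 0, "ay": 0, "az": 0, "hand": 50}, {"x": 0, "y": 0, "z": -0.7, "ax": 0, "ay": 0, "az": 0, "hand": 50}, {"x": 0, "y": 0, "z": -1.2, "ax": 0, "ay": 0, "az": 0, "hand": 50}, {"x": 0, "y": 0, "z": -1.2, "ax": 0, "ay": 0, "az": 0, "hand": 50}]'

```text
clock: 4.15
eef_pos: [528.6, 193.8, 120.5]
tcp_rot: [3.136, 0.001, 2.033]
contact_force: [0.8, -0.3, -0.8]
opening: 0.679
grasp_force: 32.2
```

```bash
python3 - <<'E'
from go import *
s=monitor.sense();print(s["eef_pos"],np.degrees(s["tcp_rot"]),s["contact_force"],s["opening"]*85.4,s["grasp_force"])
im=imaging.grab_frame("scene");cv2.imwrite("pics/g2.png",cv2.resize(im[150:250,215:345,::-1],(780,600)[:2],interpolation=cv2.INTER_CUBIC))
# rest pose was (527.0,193.2,58), yaw116.5 ; go to base: shift (2.5,-273.6), yaw 2.3-26.5
units([529.5,-80.4,120],[180,0,92.3])
E
```

```text
[528.55465988 193.76107903 120.49168282] [1.79682847e+02 3.72646240e-02 1.16486915e+02] [ 0.82762935 -0.32677562 -0.84395497] 57.98229764365021 32.19508660559754
([529.5, -80.4, 120],[180, 0, 92.3]) {'x': -4.919, 'y': -2.41, 'z': -0.03, 'ax': 0.035, 'ay': -0.004, 'az': 4.031}
```

View pics/g2.png

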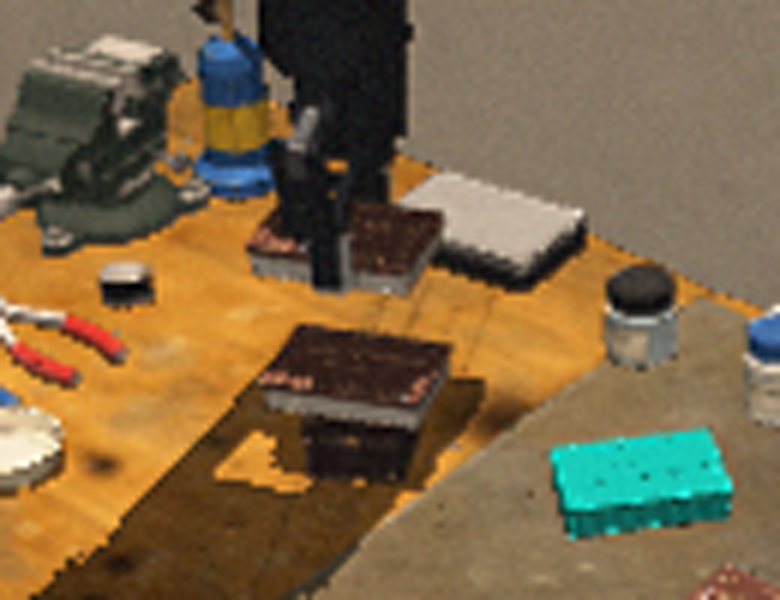

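The upper tin is held level and clear. The lower tin and case stayed put, with the lower tin's lid at crop (355,365). Now I'll carry it to the base tin.

Call:
drive_tool --plan '[{"x": -0.8, "y": -0.4, "z": 0, "ax": 0, "ay": 0, "az": 0.7, "hand": 50}, {"x": -1.6, "y": -0.8, "z": 0, "ax": 0, "ay": 0, "az": 1.4, "hand": 50}, {"x": -2.4, "y": -1.2, "z": 0, "ax": 0, "ay": 0, "az": 2.1, "hand": 50}, {"x": -3.2, "y": -1.6, "z": 0, "ax": 0.02, "ay": 0, "az": 2.8, "hand": 50}, {"x": -4.0, "y": -2.0, "z": 0, "ax": 0.03, "ay": 0, "az": 3.5, "hand": 50}, {"x": -4.7, "y": -2.3, "z": 0, "ax": 0.03, "ay": 0, "az": 4.03, "hand": 50}, {"x": -4.92, "y": -2.41, "z": 0, "ax": 0.03, "ay": 0, "az": 4.03, "hand": 50}, {"x": -4.92, "y": -2.41, "z": 0, "ax": 0.03, "ay": 0, "az": 4.03, "hand": 50}]'

```text
clock: 5.0
eef_pos: [527.7, -82.3, 116.3]
tcp_rot: [-3.138, 0.0, 1.609]
contact_force: [-0.6, 0.2, -1.0]
opening: 0.681
grasp_force: 32.2
```

Call:
drive_tool --plan '[{"x": 0, "y": 0, "z": 0, "ax": 0, "ay": 0, "az": 0, "hand": 50}, {"x": 0, "y": 0, "z": 0, "ax": 0, "ay": 0, "az": 0, "hand": 50}]'

```text
clock: 5.2
eef_pos: [528.0, -79.7, 116.6]
tcp_rot: [-3.138, 0.0, 1.613]
contact_force: [0.4, -0.1, -0.8]
opening: 0.678
grasp_force: 32.2
```

```bash
python3 - <<'E'
from go import *
s=monitor.sense();print(s["eef_pos"],np.degrees(s["tcp_rot"]),s["contact_force"],s["opening"]*85.4,s["grasp_force"])
units([529.5,-80.4,16],[180,0,92.3])
E
```

```text
[528.04366573 -79.66536775 116.64135118] [-1.79787345e+02  1.33506343e-02  9.23903076e+01] [ 0.41103675 -0.0682206  -0.83911008] 57.87429488577971 32.186327396813326
([529.5, -80.4, 16],[180, 0, 92.3]) {'x': -0.015, 'y': 0.036, 'z': 2.013, 'ax': -0.035, 'ay': 0.002, 'az': 0.015}
```

Call:
drive_tool --plan '[{"x": -0.015, "y": 0.035, "z": 0.6, "ax": -0.03, "ay": 0, "az": 0, "hand": 50}, {"x": -0.015, "y": 0.035, "z": 1.2, "ax": -0.03, "ay": 0, "az": 0, "hand": 50}, {"x": -0.015, "y": 0.035, "z": 1.6, "ax": -0.03, "ay": 0, "az": 0, "hand": 50}, {"x": -0.015, "y": 0.035, "z": 1.8, "ax": -0.03, "ay": 0, "az": 0, "hand": 50}, {"x": -0.015, "y": 0.035, "z": 1.92, "ax": -0.03, "ay": 0, "az": 0, "hand": 50}, {"x": -0.015, "y": 0.035, "z": 1.98, "ax": -0.03, "ay": 0, "az": 0, "hand": 50}, {"x": -0.015, "y": 0.035, "z": 2.0, "ax": -0.03, "ay": 0, "az": 0, "hand": 50}, {"x": -0.015, "y": 0.035, "z": 2.0, "ax": -0.03, "ay": 0, "az": 0, "hand": 50}]'

```text
clock: 6.0
eef_pos: [530.3, -81.7, 17.6]
tcp_rot: [3.14, 0.001, 1.611]
contact_force: [0.2, 0.0, -1.5]
opening: 0.677
grasp_force: 32.2
```

```bash
python3 - <<'E'
from go import *
s=monitor.sense();print(s["eef_pos"],np.degrees(s["tcp_rot"]),s["contact_force"],s["wrist_torque"])
units([529.5,-80.4,16],[180,0,92.3])
im=imaging.grab_frame("scene");cv2.imwrite("pics/p1.png",im[:,:,::-1])
cv2.imwrite("pics/p1c.png",cv2.resize(im[200:275,300:400,::-1],(800,600),interpolation=cv2.INTER_CUBIC))
E
```

```text
[530.27441852 -81.67177597  17.56136104] [1.79936172e+02 4.96504744e-02 9.23126385e+01] [ 0.22007585  0.03530908 -1.50439658] [ 0.0184592  -0.02549561  0.00646023]
([529.5, -80.4, 16],[180, 0, 92.3]) {'x': 0.026, 'y': -0.014, 'z': 0.031, 'ax': 0.011, 'ay': 0.008, 'az': 0.002}
```

View pics/p1c.png

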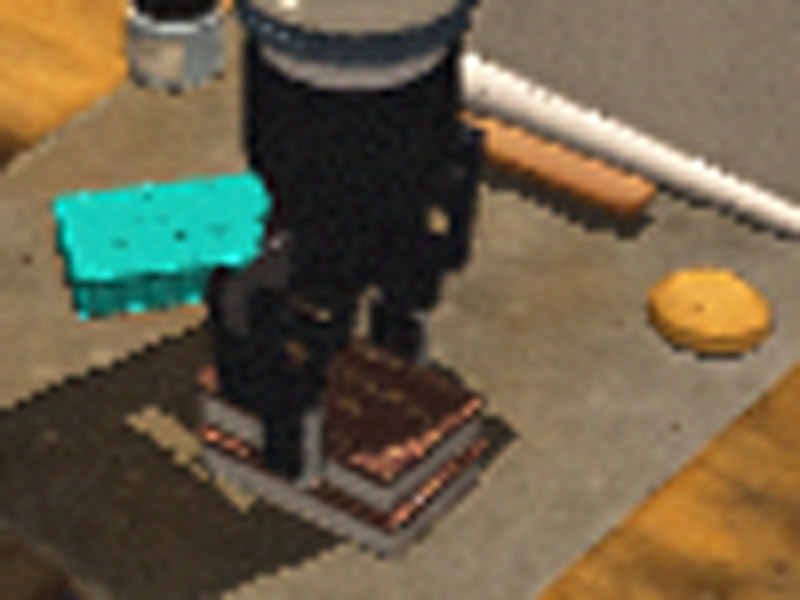

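The tin sits over the base with its edges in line to about 2–3 mm: front corners at (382,513) and (395,525), left edges both at x≈203. I'll settle it and release.

Call:
drive_tool --plan '[{"x": 0.03, "y": 0, "z": 0.02, "ax": 0, "ay": 0, "az": 0, "hand": 50}, {"x": 0.03, "y": 0, "z": 0.04, "ax": 0, "ay": 0, "az": 0, "hand": 50}, {"x": 0.03, "y": 0, "z": 0.04, "ax": 0, "ay": 0, "az": 0, "hand": 50}]'

```text
clock: 6.35
eef_pos: [530.1, -80.1, 16.0]
tcp_rot: [3.141, 0.001, 1.611]
contact_force: [-2.5, 2.0, 11.4]
opening: 0.68
grasp_force: 33.1
```

Call:
drive_tool --plan '[{"x": 0, "y": 0, "z": -0.01, "ax": 0, "ay": 0, "az": 0, "hand": 62}, {"x": 0, "y": 0, "z": -0.01, "ax": 0, "ay": 0, "az": 0, "hand": 70}, {"x": 0, "y": 0, "z": -0.01, "ax": 0, "ay": 0, "az": 0, "hand": 85}, {"x": 0, "y": 0, "z": -0.01, "ax": 0, "ay": 0, "az": 0, "hand": 85}, {"x": 0, "y": 0, "z": -0.4, "ax": 0, "ay": 0, "az": 0, "hand": 85}, {"x": 0, "y": 0, "z": -1.2, "ax": 0, "ay": 0, "az": 0, "hand": 85}, {"x": 0, "y": 0, "z": -2.0, "ax": 0, "ay": 0, "az": 0, "hand": 85}, {"x": 0, "y": 0, "z": -2.4, "ax": 0, "ay": 0, "az": 0, "hand": 85}]'

```text
clock: 7.15
eef_pos: [531.0, -80.3, 138.0]
tcp_rot: [3.138, 0.001, 1.611]
contact_force: [0.7, -0.4, -0.2]
opening: 0.992
grasp_force: 0.0
```

Call:
drive_tool --plan '[{"x": 3, "y": -1, "z": 0, "ax": 0, "ay": 0, "az": -4, "hand": 85}, {"x": 3, "y": -1, "z": 0, "ax": 0, "ay": 0, "az": -4, "hand": 85}, {"x": 3, "y": -1, "z": 0, "ax": 0, "ay": 0, "az": -4, "hand": 85}, {"x": 3, "y": -1, "z": 0, "ax": 0, "ay": 0, "az": -4, "hand": 85}, {"x": 3, "y": -1, "z": 0, "ax": 0, "ay": 0, "az": -4, "hand": 85}]'

```text
clock: 7.65
eef_pos: [473.3, 68.9, 134.9]
tcp_rot: [-3.141, 0.001, 2.032]
contact_force: [0.8, 0.1, 0.1]
opening: 0.999
grasp_force: 0.0
```

```bash
python3 - <<'E'
from go import *
s=monitor.sense();print(s["eef_pos"],np.degrees(s["tcp_rot"]),s["clock"])
for n,bs,bl in(("scene",(315,230,370,275),(250,195,300,225)),("top",(325,188,366,220),(254,190,294,228))):
    im=imaging.grab_frame(n);cv2.imwrite(f"pics/{n}2.png",im[:,:,::-1])
    for k,b,z in(("col",bs,40),("low",bl,62)):
        v,m=tin(n,im,b,z);print(n,k,v.round(1),m.sum())
E
```

```text
[473.26312425  68.92964423 134.89773358] [-1.79989608e+02  4.11718543e-02  1.16414951e+02] 7.65
scene col [ 5.244e+02 -8.850e+01  6.830e+01  1.075e+02  2.000e-01] 453
scene low [521.2 197.8  63.6  72.7  26.3] 210
top col [ 5.317e+02 -8.000e+01  7.500e+01  5.650e+01 -3.000e-01] 253
top low [529.3 198.8  55.5  87.6  25.6] 268
```

```bash
python3 - <<'E'
from h import *
f=lambda p,s,o:np.array(p)/s+o-.5+.5/s
q=plane("scene",f([(300,325),(452,347),(412,405),(262,378)],6,[215,150]),62);e=[q[(i+1)%4]-q[i] for i in range(4)]
print(q.mean(0),[(round(np.linalg.norm(v)),round(np.degrees(np.arctan2(v[1],v[0]))%180)) for v in e])
E
```

```text
[525.83887895 192.66468851] [(88, 114), (58, 23), (86, 112), (54, 25)]
```

```bash
python3 - <<'E'
from go import *
units([528,196,110],[180,0,114.5])
E
```

```text
([528, 196, 110],[180, 0, 114.5]) {'x': 1.834, 'y': 2.104, 'z': 0.497, 'ax': 0.002, 'ay': 0.011, 'az': 0.295}
```

Call:
drive_tool --plan '[{"x": 1.834, "y": 2.1, "z": 0.5, "ax": 0, "ay": 0, "az": 0.3, "hand": 85}, {"x": 1.834, "y": 2.1, "z": 0.5, "ax": 0, "ay": 0, "az": 0.3, "hand": 85}, {"x": 1.834, "y": 2.1, "z": 0.5, "ax": 0, "ay": 0, "az": 0.3, "hand": 85}, {"x": 1.834, "y": 2.1, "z": 0.5, "ax": 0, "ay": 0, "az": 0.3, "hand": 85}, {"x": 1.834, "y": 2.1, "z": 0.5, "ax": 0, "ay": 0, "az": 0.3, "hand": 85}, {"x": 1.834, "y": 2.1, "z": 0.5, "ax": 0, "ay": 0, "az": 0.3, "hand": 85}]'

```text
clock: 8.35
eef_pos: [527.1, 194.8, 109.5]
tcp_rot: [-3.14, 0.001, 1.997]
contact_force: [-1.1, 0.9, 0.4]
opening: 0.996
grasp_force: 0.0
```

```bash
python3 - <<'E'
from go import *
units([528,196,39],[180,0,114.5])
E
```

```text
([528, 196, 39],[180, 0, 114.5]) {'x': 0.016, 'y': 0.028, 'z': 1.41, 'ax': -0.012, 'ay': 0.008, 'az': -0.017}
```

Call:
drive_tool --plan '[{"x": 0.01, "y": 0.01, "z": 0.4, "ax": 0, "ay": 0, "az": 0, "hand": 85}, {"x": 0.01, "y": 0.01, "z": 0.8, "ax": 0, "ay": 0, "az": 0, "hand": 85}, {"x": 0.01, "y": 0.01, "z": 1.1, "ax": 0, "ay": 0, "az": 0, "hand": 85}, {"x": 0.01, "y": 0.01, "z": 1.3, "ax": 0, "ay": 0, "az": 0, "hand": 85}, {"x": 0.01, "y": 0.01, "z": 1.38, "ax": 0, "ay": 0, "az": 0, "hand": 85}, {"x": 0.01, "y": 0.01, "z": 1.4, "ax": 0, "ay": 0, "az": 0, "hand": 85}, {"x": 0.01, "y": 0.01, "z": 1.4, "ax": 0, "ay": 0, "az": 0, "hand": 85}]'

```text
clock: 9.05
eef_pos: [527.8, 197.1, 40.2]
tcp_rot: [3.141, 0.001, 1.998]
contact_force: [-0.4, 0.3, 0.1]
opening: 0.995
grasp_force: 0.0
```

Call:
drive_tool --plan '[{"x": 0, "y": 0, "z": 0, "ax": 0, "ay": 0, "az": 0, "hand": 68}, {"x": 0, "y": 0, "z": 0, "ax": 0, "ay": 0, "az": 0, "hand": 62}, {"x": 0, "y": 0, "z": 0, "ax": 0, "ay": 0, "az": 0, "hand": 55}, {"x": 0, "y": 0, "z": 0, "ax": 0, "ay": 0, "az": 0, "hand": 50}, {"x": 0, "y": 0, "z": 0, "ax": 0, "ay": 0, "az": 0, "hand": 50}, {"x": 0, "y": 0, "z": 0, "ax": 0, "ay": 0, "az": 0, "hand": 50}, {"x": 0, "y": 0, "z": 0, "ax": 0, "ay": 0, "az": 0, "hand": 50}]'

```text
clock: 9.75
eef_pos: [527.7, 197.3, 40.5]
tcp_rot: [3.141, 0.001, 1.999]
contact_force: [-1.7, -0.7, 5.8]
opening: 0.676
grasp_force: 30.9
```

Call:
drive_tool --plan '[{"x": 0, "y": 0, "z": -0.1, "ax": 0, "ay": 0, "az": 0, "hand": 50}, {"x": 0, "y": 0, "z": -0.3, "ax": 0, "ay": 0, "az": 0, "hand": 50}, {"x": 0, "y": 0, "z": -0.7, "ax": 0, "ay": 0, "az": 0, "hand": 50}, {"x": 0, "y": 0, "z": -1.3, "ax": 0, "ay": 0, "az": 0, "hand": 50}, {"x": 0, "y": 0, "z": -1.8, "ax": 0, "ay": 0, "az": 0, "hand": 50}, {"x": 0, "y": 0, "z": -1.8, "ax": 0, "ay": 0, "az": 0, "hand": 50}]'

```text
clock: 10.35
eef_pos: [529.7, 198.0, 133.9]
tcp_rot: [3.135, 0.001, 1.998]
contact_force: [0.5, -0.1, -0.9]
opening: 0.678
grasp_force: 32.4
```

```bash
python3 - <<'E'
from go import *
s=monitor.sense();print(s["eef_pos"],np.degrees(s["tcp_rot"]),s["contact_force"],s["opening"]*85.4,s["grasp_force"])
im=imaging.grab_frame("scene");cv2.imwrite("pics/scene3.png",im[:,:,::-1])
im=imaging.grab_frame("top");cv2.imwrite("pics/top3.png",im[:,:,::-1])
units([530,-80.2,120],[180,0,92.3])
E
```

```text
[529.71371744 198.0223259  133.85687832] [1.79643404e+02 6.10658470e-02 1.14505125e+02] [ 0.45389306 -0.08725521 -0.89759052] 57.889440534530735 32.44784653186798
([530, -80.2, 120],[180, 0, 92.3]) {'x': -5.068, 'y': -2.26, 'z': 0.212, 'ax': 0.015, 'ay': 0.005, 'az': 3.7}
```

Call:
drive_tool --plan '[{"x": -0.8, "y": -0.4, "z": 0, "ax": 0, "ay": 0, "az": 0.7, "hand": 50}, {"x": -1.6, "y": -0.8, "z": 0, "ax": 0, "ay": 0, "az": 1.4, "hand": 50}, {"x": -2.4, "y": -1.2, "z": 0, "ax": 0, "ay": 0, "az": 2.1, "hand": 50}, {"x": -3.2, "y": -1.5, "z": 0.1, "ax": 0, "ay": 0, "az": 2.8, "hand": 50}, {"x": -4.0, "y": -1.8, "z": 0.1, "ax": 0, "ay": 0, "az": 3.4, "hand": 50}, {"x": -4.8, "y": -2.1, "z": 0.2, "ax": 0, "ay": 0, "az": 3.7, "hand": 50}, {"x": -5.05, "y": -2.25, "z": 0.2, "ax": 0, "ay": 0, "az": 3.7, "hand": 50}, {"x": -5.05, "y": -2.25, "z": 0.2, "ax": 0, "ay": 0, "az": 3.7, "hand": 50}]'

```text
clock: 11.25
eef_pos: [528.7, -80.9, 118.8]
tcp_rot: [-3.139, 0.0, 1.609]
contact_force: [0.1, -0.0, -1.1]
opening: 0.675
grasp_force: 32.5
```

Call:
drive_tool --plan '[{"x": 0, "y": 0, "z": 0, "ax": 0, "ay": 0, "az": 0, "hand": 50}, {"x": 0, "y": 0, "z": 0, "ax": 0, "ay": 0, "az": 0, "hand": 50}]'

```text
clock: 11.45
eef_pos: [529.5, -78.0, 119.7]
tcp_rot: [-3.141, 0.0, 1.612]
contact_force: [1.3, 1.2, -0.4]
opening: 0.676
grasp_force: 32.5
```

```bash
python3 - <<'E'
from go import *
s=monitor.sense();print(s["eef_pos"],np.degrees(s["tcp_rot"]),s["contact_force"],s["opening"]*85.4,s["grasp_force"])
units([530,-79.4,40],[180,0,92.3])
E
```

```text
[529.5296519  -78.04109242 119.65726128] [-1.79966505e+02  1.21688488e-02  9.23746878e+01] [ 1.34534714  1.15859287 -0.44686412] 57.71472582448482 32.49439895153046
([530, -79.4, 40],[180, 0, 92.3]) {'x': -0.027, 'y': 0.009, 'z': 1.593, 'ax': -0.006, 'ay': 0.002, 'az': 0.012}
```

Call:
drive_tool --plan '[{"x": -0.02, "y": 0.01, "z": 0.4, "ax": 0, "ay": 0, "az": 0, "hand": 50}, {"x": -0.02, "y": 0.01, "z": 0.8, "ax": 0, "ay": 0, "az": 0, "hand": 50}, {"x": -0.02, "y": 0.01, "z": 1.2, "ax": 0, "ay": 0, "az": 0, "hand": 50}, {"x": -0.02, "y": 0.01, "z": 1.45, "ax": 0, "ay": 0, "az": 0, "hand": 50}, {"x": -0.02, "y": 0.01, "z": 1.55, "ax": 0, "ay": 0, "az": 0, "hand": 50}, {"x": -0.02, "y": 0.01, "z": 1.58, "ax": 0, "ay": 0, "az": 0, "hand": 50}, {"x": -0.02, "y": 0.01, "z": 1.6, "ax": 0, "ay": 0, "az": 0, "hand": 50}, {"x": -0.02, "y": 0.01, "z": 1.6, "ax": 0, "ay": 0, "az": 0, "hand": 50}]'

```text
clock: 12.25
eef_pos: [530.9, -80.3, 40.6]
tcp_rot: [3.14, 0.001, 1.611]
contact_force: [-0.2, -0.0, -0.8]
opening: 0.678
grasp_force: 32.5
```

```bash
python3 - <<'E'
from go import *
units([530,-79.4,38.5],[180,0,92.3])
im=imaging.grab_frame("scene")
a=cv2.resize(im[205:275,310:380,::-1],(560,560),interpolation=cv2.INTER_CUBIC)
t=cv2.imread("pics/scene3.png")[195:235,250:290];a2=cv2.resize(t,(240,240),interpolation=cv2.INTER_CUBIC)
t=cv2.imread("pics/top3.png")[190:230,255:295];a3=cv2.resize(t,(240,240),interpolation=cv2.INTER_CUBIC)
m=np.zeros((560,800,3),np.uint8);m[:,:560]=a;m[:240,560:]=a2;m[250:490,560:]=a3;cv2.imwrite("pics/last.png",m)
E
```

```text
([530, -79.4, 38.5],[180, 0, 92.3]) {'x': 0.019, 'y': -0.017, 'z': 0.041, 'ax': 0.012, 'ay': 0.008, 'az': 0.001}
```

View pics/last.png

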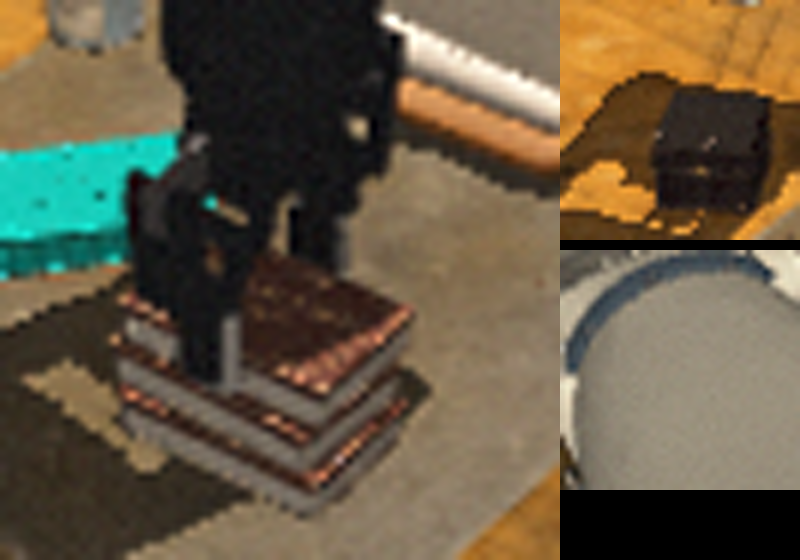

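The case now stands bare in scene3. In the column, the top tin's corners sit about 12 px right of the middle one (roughly 3 mm), so I'll nudge it, settle it and release.

Call:
drive_tool --plan '[{"x": 0.04, "y": -0.04, "z": 0, "ax": 0, "ay": 0, "az": 0, "hand": 50}, {"x": 0.04, "y": -0.04, "z": 0.02, "ax": 0, "ay": 0, "az": 0, "hand": 50}, {"x": 0.04, "y": -0.04, "z": 0.04, "ax": 0, "ay": 0, "az": 0, "hand": 50}, {"x": 0.04, "y": -0.04, "z": 0.05, "ax": 0, "ay": 0, "az": 0, "hand": 50}, {"x": 0.04, "y": -0.04, "z": 0.05, "ax": 0, "ay": 0, "az": 0, "hand": 50}]'

```text
clock: 12.8
eef_pos: [528.3, -78.3, 38.6]
tcp_rot: [3.142, 0.001, 1.611]
contact_force: [-4.8, 0.8, 16.6]
opening: 0.677
grasp_force: 34.1
```

```bash
python3 - <<'E'
from h import *
im=cv2.imread("pics/scene3.png")
f=lambda p,s,o:np.array(p)/s+o-.5+.5/s
q=plane("scene",f([(122,88),(210,97),(202,175),(95,162)],6,[250,195]),42);e=[q[(i+1)%4]-q[i] for i in range(4)]
print(q.mean(0),q.round(),[(round(np.linalg.norm(v)),round(np.degrees(np.arctan2(v[1],v[0])))) for v in e])
g=im[195:235,250:290].max(2); 
for row in g[10:38]: print(" ".join("%3d"%v for v in row[12:40]))
E
```

```text
[525.052253   185.42485599] [[542. 230.]
 [566. 186.]
 [510. 137.]
 [483. 189.]] [(50, -61), (75, -139), (59, 117), (72, 34)]
213 211 210 212 217 219 222 222 225 223 220 216 204 179 165 162 181 184 183 187 175 191 203 202 205 202 199 185
205 198 207 207 204 212 216 213 218 224 223 214 199 191 176 192 186 178 179 167 171 204 198 208 213 206 196 206
185  62  71  73  68 108 207 207 215 220 216 210 197 195 168 202 213 206 190 155 172 206 210 214 213 203 203 211
 75  78  85  83  81  72  69 106 211 210 212 198 195 193 187 222 219 218 211 195 192 205 205 209 206 189 207 217
 88  89  85  86  85  87  81  81  80  82  77  69  67 108 213 214 221 215 197 202 208 213 206 201 195 184 204 216
 92  98  86  91  95  94  88  50  54  60  63  54  57  55  64  69  68  80  66  68 111 219 209 204 197 186 193 209
 92  97  96  97 103  97  75  42  50  47  43  52  44  48  43  46  37  46  40  41  52  42  40 107 208 209 197 188
 93  92  96 101 103  95  57  49  51  47  47  49  50  49  48  55  50  48  50  47  44  45  41  82  81  76  76  75
 90  98  94  93  96  74  47  45  49  52  51  54  51  50  46  53  48  46  49  4
[... 1461 characters left out ...]
  48  96  83 117 234 227 227
224 220 220 199  35  26  26  25  28  29  35  32  36  29  30  32  32  35  32  31  30  63  90  84 140 235 230 225
218 217 214 184  45  25  26  29  31  32  27  34  34  25  35  29  37  35  41  27  41  73 109 137 235 235 228 211
207 207 204 173  59  55  36  47  48  47  48  61  45  44  38  45  33  48  87  26  50 130 206 212 226 221 203 164
207 201 166  63  81  84  80  88  86  75  84 143  75  68  59  60  61  46  52  60 131 220 202 206 207 191 154 142
225 208  68 110 110  74  78  83  78  88 104  80  91  87  86  89  93  93  90 145 221 207 191 197 171 147 142 141
 81  76 122 238 217  78  90 111 111 141 213  85  89  84  89  93  84  95 148 239 227 219 195 171 155 141 141 141
```

Call:
drive_tool --plan '[{"x": 0, "y": 0, "z": -0.02, "ax": 0, "ay": 0, "az": 0, "hand": 62}, {"x": 0, "y": 0, "z": -0.02, "ax": 0, "ay": 0, "az": 0, "hand": 70}, {"x": 0, "y": 0, "z": -0.02, "ax": 0, "ay": 0, "az": 0, "hand": 85}, {"x": 0, "y": 0, "z": -0.02, "ax": 0, "ay": 0, "az": 0, "hand": 85}, {"x": 0, "y": 0, "z": -0.4, "ax": 0, "ay": 0, "az": 0, "hand": 85}, {"x": 0, "y": 0, "z": -1.2, "ax": 0, "ay": 0, "az": 0, "hand": 85}, {"x": 0, "y": 0, "z": -2.0, "ax": 0, "ay": 0, "az": 0, "hand": 85}, {"x": 0, "y": 0, "z": -2.4, "ax": 0, "ay": 0, "az": 0, "hand": 85}]'

```text
clock: 13.6
eef_pos: [529.6, -78.5, 160.5]
tcp_rot: [3.138, 0.001, 1.611]
contact_force: [-0.7, -0.8, 0.1]
opening: 0.996
grasp_force: 0.0
```

Call:
drive_tool --plan '[{"x": 3, "y": -5, "z": -1, "ax": 0, "ay": 0, "az": 0, "hand": 85}, {"x": 3, "y": -5, "z": -1, "ax": 0, "ay": 0, "az": 0, "hand": 85}, {"x": 3, "y": -5, "z": -1, "ax": 0, "ay": 0, "az": 0, "hand": 85}, {"x": 3, "y": -5, "z": -1, "ax": 0, "ay": 0, "az": 0, "hand": 85}, {"x": 3, "y": -5, "z": -1, "ax": 0, "ay": 0, "az": 0, "hand": 85}, {"x": 3, "y": -5, "z": -1, "ax": 0, "ay": 0, "az": 0, "hand": 85}]'

```text
clock: 14.2
eef_pos: [270.3, 61.9, 207.3]
tcp_rot: [-3.141, 0.0, 1.61]
contact_force: [0.5, 0.6, 1.0]
opening: 0.998
grasp_force: 0.0
```

```bash
python3 - <<'E'
from go import *
q=plane("scene",[(268.3,209.3),(284.5,210.6),(282,220.2),(265.2,219.7)],42);e=[q[(i+1)%4]-q[i] for i in range(4)]
print(q.mean(0),[(round(np.linalg.norm(v)),round(np.degrees(np.arctan2(v[1],v[0])))) for v in e])
q=plane("scene",[(265.8,229),(282.3,228.8)],0);v=q[1]-q[0];print("front bottom",q.mean(0),np.linalg.norm(v),np.degrees(np.arctan2(v[1],v[0])))
s=monitor.sense();print(s["eef_pos"],np.degrees(s["tcp_rot"]),s["clock"])
for n,b in(("scene",(315,215,375,272)),("top",(325,185,366,220))):
    im=imaging.grab_frame(n);cv2.imwrite(f"pics/{n}4.png",im[:,:,::-1])
    v,m=tin(n,im,b,60);print(n,v.round(1),m.sum())
# case in top view
g=cv2.imread("pics/top4.png").max(2)[190:228,258:294]
for row in g[::1]: print("".join("%4d"%v for v in row[::1]))
E
```

```text
[528.91860302 192.91363558] [(55, -59), (56, -144), (54, 126), (61, 37)]
front bottom [511.42958151 183.74128896] 53.703692022737094 -49.60314726770695
[270.26213378  61.89156955 207.2626605 ] [-1.79983915e+02  2.60123581e-02  9.22460972e+01] 14.2
scene [522.1 -99.2 131.3  77.9 -12.5] 512
top [529.1 -75.   56.6  87.8   2.9] 318
 156 165 164 153 157 162 158 168 169 153 153 163 171 173 169 164 161 149 146 134 139 138 139 142 146 103 135 117 117 111 111 118 112 110 119 113
 159 163 161 169 154 156 166 177 170 168 153 148 165 172 168 167 161 152 137 129 124 117 116 114 117  95 137 119 115 115 117 119 119 113 109 113
 154 168 167 162 160 155 164 172 161 161 154 144 153 151 152 148 142 129 125 113 105  94  84  85  86  76 118 114 116 115 114 120 114 112 116 116
 153 160 161 157 154 147 148 155 150 146 150 145 125 132 134 136 131 119 122 113 112 107  96  84  88  78  98 118 115 114 113 115 119 116 116 118
 140 146 151 149 151 149 146 153 153 151 159 159 152 158 153 157 148 135 119 116 105  89  83  77  73  69  93 122 115 110 114 110 117 117 112 114
 151 152 161 162 164 172 152 159 163 155 164 
[... 4039 characters left out ...]
 176 174 170 171 178 176 159 174 161 105 111 162 155 161 164 161 178 162 151 149 159 170 177 182 190 142 114 116 117 116
 164 177 168 175 183 177 169 177 175 172 174 174 171 162 171 155 163 163 162 155 165 169 171 163 150 161 148 154 170 178 185 141 112 108 114 110
 153 168 173 177 179 166 172 175 177 174 169 173 167 159 156 153 141 163 176 169 157 171 168 164 172 165 159 136 158 173 188 137 117 114 114 107
 105 145 163 174 175 172 175 176 170 171 170 165 168 158 157 167 170 166 186 179 173 158 188 169 182 168 161 153 156 170 178 126 122 113 109 110
  91 134 160 173 168 159 164 172 166 173 176 173 176 169 170 174 184 158 171 180 174 160 173 165 173 171 144 171 152 164 171 135 126 102 109 117
```

```bash
python3 - <<'E'
from go import *
q=plane("top",[(274.6,202.8),(283.4,212.4),(273.2,220.3),(264.6,210)],42);e=[q[(i+1)%4]-q[i] for i in range(4)]
print(q.mean(0),[(round(np.linalg.norm(v)),round(np.degrees(np.arctan2(v[1],v[0])))) for v in e])
g=cv2.imread("pics/top4.png").max(2);m=np.zeros_like(g);m[200:224,262:288]=((g>78)&(g<113))[200:224,262:288]
m=cv2.morphologyEx(m,cv2.MORPH_OPEN,np.ones((3,3),np.uint8));ys,xs=np.nonzero(m);print(cv2.minAreaRect(plane("top",np.c_[xs,ys],42).astype(np.float32)))
im=cv2.imread("pics/scene4.png")[:,:,::-1].copy();M=redmask(im)[226:276,318:368]
print("\n".join("".join(".#"[v] for v in r) for r in M))
for z in(18,38,58): print(z,proj("scene",[[529-29.5,-80-45,z],[529-29.5,-80+45,z],[529+29.5,-80-45,z]]).round(1).tolist())
E
```

```text
[531.59466044 199.1957572 ] [(53, -144), (50, 123), (54, 34), (48, -59)]
((530.6563110351562, 200.6774444580078), (50.001136779785156, 53.05866622924805), 25.945133209228516)
..................................................
..................................................
..................................................
...................#..............................
..................................................
..................................................
..................................................
..................................................
.................###..............................
................#.###.............................
...............##########.........................
............###.###########.......................
...........##.###########..##.....................
..........#########..########.##..................
.........###########..############................
........##.###########..############..............
......#############.##############..###...........
......#####################..############.........
.......
[... 1080 characters left out ...]
............###...................
..................................................
..................................................
..................................................
..................................................
..................................................
..................................................
..................................................
..................................................
..................................................
..................................................
18 [[347.7, 265.8], [323.2, 253.1], [359.9, 255.6]]
38 [[347.8, 260.3], [323.2, 247.7], [360.2, 250.1]]
58 [[348.0, 254.7], [323.1, 242.2], [360.4, 244.6]]
```

The column's corners agree to about 1 px (≈2–3 mm), so it is good. The case is at about (530,196) with yaw ≈34.5°.

```bash
python3 - <<'E'
from go import *
units([530,196,100],[180,0,34.5])
E
```

```text
([530, 196, 100],[180, 0, 34.5]) {'x': 2.439, 'y': 5.345, 'z': 2.145, 'ax': -0.005, 'ay': 0.002, 'az': 9.66}
```

Call:
drive_tool --plan '[{"x": 2.44, "y": 5.34, "z": 2.1, "ax": 0, "ay": 0, "az": 9.66, "hand": 85}, {"x": 2.44, "y": 5.34, "z": 2.1, "ax": 0, "ay": 0, "az": 9.66, "hand": 85}, {"x": 2.44, "y": 5.34, "z": 2.1, "ax": 0, "ay": 0, "az": 9.66, "hand": 85}, {"x": 2.44, "y": 5.34, "z": 2.1, "ax": 0, "ay": 0, "az": 9.66, "hand": 85}, {"x": 2.44, "y": 5.34, "z": 2.1, "ax": 0, "ay": 0, "az": 9.66, "hand": 85}, {"x": 2.44, "y": 5.34, "z": 2.1, "ax": 0, "ay": 0, "az": 9.66, "hand": 85}, {"x": 2.44, "y": 5.34, "z": 2.1, "ax": 0, "ay": 0, "az": 9.66, "hand": 85}, {"x": 2.44, "y": 5.34, "z": 2.1, "ax": 0, "ay": 0, "az": 9.66, "hand": 85}]'

```text
clock: 15.1
eef_pos: [535.7, 194.4, 100.4]
tcp_rot: [3.141, 0.002, 0.598]
contact_force: [0.1, -0.7, 0.3]
opening: 0.996
grasp_force: 0.0
```

Call:
drive_tool --plan '[{"x": 0, "y": 0, "z": 0, "ax": 0, "ay": 0, "az": 0, "hand": 85}, {"x": 0, "y": 0, "z": 0, "ax": 0, "ay": 0, "az": 0, "hand": 85}, {"x": 0, "y": 0, "z": 0, "ax": 0, "ay": 0, "az": 0, "hand": 85}]'

```text
clock: 15.4
eef_pos: [533.8, 193.7, 102.9]
tcp_rot: [3.141, -0.0, 0.601]
contact_force: [0.2, -0.1, 0.1]
opening: 0.997
grasp_force: 0.0
```

```bash
python3 - <<'E'
from go import *
units([530,196,4],[180,0,34.5])
E
```

```text
([530, 196, 4],[180, 0, 34.5]) {'x': -0.037, 'y': -0.083, 'z': 1.979, 'ax': 0.007, 'ay': -0.003, 'az': -0.014}
```

Call:
drive_tool --plan '[{"x": -0.04, "y": -0.08, "z": 0.5, "ax": 0, "ay": 0, "az": 0, "hand": 85}, {"x": -0.04, "y": -0.08, "z": 1.0, "ax": 0, "ay": 0, "az": 0, "hand": 85}, {"x": -0.04, "y": -0.08, "z": 1.5, "ax": 0, "ay": 0, "az": 0, "hand": 85}, {"x": -0.04, "y": -0.08, "z": 1.8, "ax": 0, "ay": 0, "az": 0, "hand": 85}, {"x": -0.04, "y": -0.08, "z": 1.92, "ax": 0, "ay": 0, "az": 0, "hand": 85}, {"x": -0.04, "y": -0.08, "z": 1.95, "ax": 0, "ay": 0, "az": 0, "hand": 85}, {"x": -0.04, "y": -0.08, "z": 1.95, "ax": 0, "ay": 0, "az": 0, "hand": 85}]'

```text
clock: 16.1
eef_pos: [530.9, 196.4, 5.5]
tcp_rot: [3.141, -0.001, 0.599]
contact_force: [0.8, -0.2, 0.1]
opening: 0.996
grasp_force: 0.0
```

Call:
drive_tool --plan '[{"x": 0, "y": 0, "z": 0, "ax": 0, "ay": 0, "az": 0, "hand": 68}, {"x": 0, "y": 0, "z": 0, "ax": 0, "ay": 0, "az": 0, "hand": 60}, {"x": 0, "y": 0, "z": 0, "ax": 0, "ay": 0, "az": 0, "hand": 52}, {"x": 0, "y": 0, "z": 0, "ax": 0, "ay": 0, "az": 0, "hand": 46}, {"x": 0, "y": 0, "z": 0, "ax": 0, "ay": 0, "az": 0, "hand": 46}, {"x": 0, "y": 0, "z": 0, "ax": 0, "ay": 0, "az": 0, "hand": 46}, {"x": 0, "y": 0, "z": 0, "ax": 0, "ay": 0, "az": 0, "hand": 46}]' --grip_force 40

```text
clock: 16.8
eef_pos: [531.0, 196.4, 5.6]
tcp_rot: [3.141, -0.001, 0.599]
contact_force: [-1.1, -0.6, 6.8]
opening: 0.628
grasp_force: 42.6
```

```bash
python3 - <<'E'
from go import *
s=monitor.sense();print(s["eef_pos"],np.degrees(s["tcp_rot"]),s["contact_force"],s["opening"]*85.4,s["grasp_force"],s["qpos"])
g=imaging.grab_frame("scene").max(2)[200:236,258:294]
for row in g: print("".join("%4d"%v for v in row))
E
```

```text
[530.95713592 196.43585953   5.6073687 ] [ 1.79950455e+02 -5.20949786e-02  3.43420802e+01] [-1.12293796 -0.5598226   6.84480763] 53.61410578203699 42.623279839754105 [ 3.52072848e-01  5.68386911e-01  1.90589261e+00 -9.96458775e-04
  6.66220132e-01  1.32427024e+00]
  76  85 207 237 228 125  22  24  24  20  20  25  23  28  26  26  24  25  22  24  23  24  24  24  22  26  29 111 218 206 117  51  65  35  30  23
  32  95 238 235 231 220  83  28  24  24  21  26  23  22  26  28  25  26  24  33  20  25  30  25  24  29  61 169 212 202 164  63 116  23  30  19
  21  32 140 226 220 216 209  71  23  25  23  23  24  26  23  24  29  23  29  26  20  26  18  30  28  21  39 125 209 210 208 109  54  28  23  25
  25  21 110 225 217 218 215 155  26  29  25  22  26  25  24  27  23  30  27  27  24  18  18  23  21  13  31 125 211 212 211 207  97  28  23  23
  24  22  85 223 219 217 218 156  22  30  23  26  31  24  24  19  26  26  17  25  23  26  27  25  23  29  23  80 204 208 199 185  98  26  22  29
  27  31  34 139 224 217 202  43  21  22  22  39  25  20  27  26  28  26  18  18  30  19  23  27  24  24  20  
[... 3684 characters left out ...]
  80  82  87  81  80  93  86  85  86  91  90  87  89  92  93  96  93  94  85  81 126 208 171 143 143 146 149 150 143 138
  93  95  93  91  93  88  89 101  88  87  85  91  80  93  90  88  87  83  90  90  91  95  96  95  94 132 206 171 159 145 138 143 141 137 135 140
  95  95  94  94  89  85  96  97  93  81  97  89  93  93  77  81  81  93  94  92  95  98  91  89 133 208 172 148 147 142 134 142 146 143 137 138
  93  95  98  93  84  75  84  90  86  77 104  77  84  79  78  80  91  89  94  95  93  95  90 128 203 171 143 142 140 133 107 139 142 136 139 137
  91  92  96  93  86  86  96  87  84  90  91  93  95  81  82  80  90  93  98 100  94  93 121 194 152 138 132 134 139 142 142 140 135 142 137 138
```

The case is gripped at 53.6 mm opening with its front parallel to the tool. Now I'll lift it and work out the showing pose.

Call:
drive_tool --plan '[{"x": 0, "y": 0, "z": -0.1, "ax": 0, "ay": 0, "az": 0, "hand": 46}, {"x": 0, "y": 0, "z": -0.4, "ax": 0, "ay": 0, "az": 0, "hand": 46}, {"x": 0, "y": 0, "z": -1.0, "ax": 0, "ay": 0, "az": 0, "hand": 46}, {"x": 0, "y": 0, "z": -1.8, "ax": 0, "ay": 0, "az": 0, "hand": 46}, {"x": 0, "y": 0, "z": -2.6, "ax": 0, "ay": 0, "az": 0, "hand": 46}, {"x": 0, "y": 0, "z": -3.4, "ax": 0, "ay": 0, "az": 0, "hand": 46}, {"x": 0, "y": 0, "z": -4.0, "ax": 0, "ay": 0, "az": 0, "hand": 46}, {"x": 0, "y": 0, "z": -4.0, "ax": 0, "ay": 0, "az": 0, "hand": 46}]'

```text
clock: 17.65
eef_pos: [532.8, 197.2, 210.5]
tcp_rot: [3.139, -0.008, 0.599]
contact_force: [-0.4, 0.2, -1.8]
opening: 0.628
grasp_force: 42.6
```

```bash
cat >> go.py <<'E'
Rc=Ro.from_euler("xyz",[0,np.degrees(.35),85.5],degrees=True)
st=np.array([466,-391.2,250]);dh=np.array([np.cos(np.radians(85.5)),np.sin(np.radians(85.5)),0])
focus=st+60*dh+130*Rc.apply([1,0,0]);T=focus+Rc.apply([27.5,0,5.6-21])
E
python3 - <<'E'
from go import *
s=monitor.sense();print(s["eef_pos"],s["contact_force"],s["opening"]*85.4,focus,T)
units((T+[10,110,20]).round(1).tolist(),[180,20.05,85.5])
E
```

```text
[532.79010531 197.24951261 210.5302942 ] [-0.42611879  0.15848297 -1.75523658] 53.644962997421544 [ 480.28884911 -209.64295774  205.42328503] [ 481.90135013 -189.15418971  181.52725555]
([491.9, -79.2, 201.5],[180, 20.05, 85.5]) {'x': -3.796, 'y': 4.103, 'z': 0.161, 'ax': -1.434, 'ay': -3.176, 'az': -8.448}
```

Call:
drive_tool --plan '[{"x": -0.5, "y": 0.6, "z": 0, "ax": -0.2, "ay": -0.4, "az": -1.1, "hand": 46}, {"x": -1.0, "y": 1.2, "z": 0, "ax": -0.4, "ay": -0.8, "az": -2.2, "hand": 46}, {"x": -1.5, "y": 1.8, "z": 0, "ax": -0.6, "ay": -1.2, "az": -3.3, "hand": 46}, {"x": -2.0, "y": 2.4, "z": 0.1, "ax": -0.8, "ay": -1.6, "az": -4.4, "hand": 46}, {"x": -2.6, "y": 3.0, "z": 0.1, "ax": -0.9, "ay": -2.0, "az": -5.5, "hand": 46}, {"x": -3.2, "y": 3.6, "z": 0.1, "ax": -1.1, "ay": -2.5, "az": -6.6, "hand": 46}, {"x": -3.6, "y": 4.0, "z": 0.16, "ax": -1.3, "ay": -2.9, "az": -7.7, "hand": 46}, {"x": -3.8, "y": 4.1, "z": 0.16, "ax": -1.43, "ay": -3.18, "az": -8.45, "hand": 46}]'

```text
clock: 18.45
eef_pos: [487.7, -82.3, 196.4]
tcp_rot: [-3.13, 0.356, 1.499]
contact_force: [0.8, 0.4, -1.1]
opening: 0.625
grasp_force: 42.6
```

Call:
drive_tool --plan '[{"x": 0, "y": 0, "z": 0, "ax": 0, "ay": 0, "az": 0, "hand": 46}, {"x": 0, "y": 0, "z": 0, "ax": 0, "ay": 0, "az": 0, "hand": 46}]'

```text
clock: 18.65
eef_pos: [489.0, -79.7, 196.9]
tcp_rot: [-3.133, 0.353, 1.493]
contact_force: [0.2, 0.4, -0.9]
opening: 0.627
grasp_force: 42.6
```

```bash
python3 - <<'E'
from go import *
s=monitor.sense();print(s["eef_pos"],np.degrees(s["tcp_rot"]),s["qpos"],s["opening"]*85.4,s["clock"])
units((T+[0,40,5]).round(1).tolist(),[180,20.05,85.5])
E
```

```text
[489.02669469 -79.65154392 196.8557926 ] [-179.51436535   20.20147619   85.5372069 ] [ 0.07290021  0.22889209  1.94573903 -0.39899715  1.06642414  0.36453874] 53.56183311338593 18.65
([481.9, -149.2, 186.5],[180, 20.05, 85.5]) {'x': -1.24, 'y': -0.028, 'z': 0.677, 'ax': -0.079, 'ay': 0.025, 'az': 0.006}
```

Call:
drive_tool --plan '[{"x": -0.3, "y": 0, "z": 0.2, "ax": 0, "ay": 0, "az": 0, "hand": 46}, {"x": -0.6, "y": 0, "z": 0.35, "ax": -0.04, "ay": 0, "az": 0, "hand": 46}, {"x": -0.9, "y": 0, "z": 0.5, "ax": -0.08, "ay": 0.02, "az": 0, "hand": 46}, {"x": -1.2, "y": 0, "z": 0.66, "ax": -0.08, "ay": 0.02, "az": 0, "hand": 46}, {"x": -1.24, "y": 0, "z": 0.68, "ax": -0.08, "ay": 0.02, "az": 0, "hand": 46}, {"x": -1.24, "y": 0, "z": 0.68, "ax": -0.08, "ay": 0.02, "az": 0, "hand": 46}, {"x": -1.24, "y": 0, "z": 0.68, "ax": -0.08, "ay": 0.02, "az": 0, "hand": 46}]'

```text
clock: 19.35
eef_pos: [484.0, -149.1, 186.6]
tcp_rot: [3.141, 0.351, 1.495]
contact_force: [0.2, -0.5, -0.3]
opening: 0.628
grasp_force: 42.6
```

```bash
python3 - <<'E'
from go import *
s=monitor.sense();print(s["eef_pos"],np.degrees(s["tcp_rot"]),s["opening"]*85.4)
units(T.round(1).tolist(),[180,20.05,85.5])
E
```

```text
[ 484.02511465 -149.10636012  186.64189724] [179.99442773  20.11333878  85.6421171 ] 53.65876040165519
([481.9, -189.2, 181.5],[180, 20.05, 85.5]) {'x': -0.718, 'y': 0.019, 'z': 0.373, 'ax': 0.009, 'ay': 0.011, 'az': 0.022}
```

Call:
drive_tool --plan '[{"x": -0.2, "y": 0.01, "z": 0.1, "ax": 0, "ay": 0, "az": 0, "hand": 46}, {"x": -0.4, "y": 0.02, "z": 0.2, "ax": 0, "ay": 0, "az": 0, "hand": 46}, {"x": -0.6, "y": 0.02, "z": 0.3, "ax": 0, "ay": 0, "az": 0, "hand": 46}, {"x": -0.7, "y": 0.02, "z": 0.36, "ax": 0, "ay": 0, "az": 0, "hand": 46}, {"x": -0.72, "y": 0.02, "z": 0.37, "ax": 0, "ay": 0, "az": 0, "hand": 46}, {"x": -0.72, "y": 0.02, "z": 0.37, "ax": 0, "ay": 0, "az": 0, "hand": 46}, {"x": -0.72, "y": 0.02, "z": 0.37, "ax": 0, "ay": 0, "az": 0, "hand": 46}, {"x": -0.72, "y": 0.02, "z": 0.37, "ax": 0, "ay": 0, "az": 0, "hand": 46}]'

```text
clock: 20.15
eef_pos: [481.6, -189.7, 181.6]
tcp_rot: [-3.141, 0.352, 1.496]
contact_force: [0.2, 0.6, -1.8]
opening: 0.626
grasp_force: 42.6
```

```bash
python3 - <<'E'
from go import *
s=monitor.sense();print(s["eef_pos"],np.degrees(s["tcp_rot"]),s["opening"]*85.4,s["grasp_force"],np.abs(s["qvel"]).max())
units(T.round(1).tolist(),[180,20.05,85.5])
C=lambda x,y,z:T+Rc.apply([x-.5,y,z-5.6])
print("pred px: front centre, 4 front corners", proj("scene",[C(-27,0,21),C(-26,27,42),C(-26,-27,42),C(-26,27,0),C(-26,-27,0)]).round(1).tolist(),"top",proj("top",[C(-27,0,21)]).round(1))
im=imaging.grab_frame("scene");cv2.imwrite("pics/f.png",im[:,:,::-1])
c=proj("scene",[C(-27,0,21)])[0].astype(int)
sub=im[c[1]-16:c[1]+17,c[0]-16:c[0]+17].max(2);print(c-16)
for row in sub: print("".join("%4d"%v for v in row))
E
```

```text
[ 481.62945474 -189.72311464  181.57055885] [-179.97428295   20.14077495   85.69134832] 53.424429772867434 42.59384527802467 0.0019753097300869928
([481.9, -189.2, 181.5],[180, 20.05, 85.5]) {'x': 0.011, 'y': 0.005, 'z': -0.002, 'ax': 0.007, 'ay': 0.015, 'az': 0.03}
pred px: front centre, 4 front corners [[372.1, 225.4], [362.8, 222.1], [376.8, 213.2], [366.6, 237.7], [380.4, 228.4]] top [[386.  201.2]]
[356 209]
  33  39  32 124 255 253 253 253 199 145  50  34  18  26  20  24  21  38  36  72 140 137 135 135 136 133 139 138 130 134 137 134 135
  33  30  22 107 243 244 248 251 253 255 196 120  20  30  23  26  34  73  57 130 136 137 136 135 133 134 137 137 137 138 134 133 130
  22  20  44 118 174 231 236 238 250 255 162  22  13  24  19  22  90 197  91  38 137 135 134 134 138 137 138 136 133 132 138 133 132
  22  30  70 139 166 184 206 219 232 237 130  11  21  15  19  17  36 119 166  51 138 134 135 143 137 137 133 136 133 130 138 138 135
  26  25  71  94 102  69  28  28  38  74  75  31  47  44  40  43  43  92 163  73 131 132 135 141 132 128 130 132 139 135 136 140 139
  34  57 135  37  
[... 3005 characters left out ...]
146 179 206 220 232 236 237 236 238
 131 121 118 100 105  83  68  68  77  69  67  86  99  99 145 141 140 128 137 137 139 138 141 138 143 157 207 217 218 233 237 235 239
 144 124 116 124 130 129 135 143 152 122 101  81  92 136 132 137 132 130 134 140 135 139 140 142 121 113 191 209 221 224 219 197 243
 133 126 119 121 123 125 132 138 129 140 133 135 132 133 133 132 134 133 130 138 139 137 147 144 140  99 147 211 224 226 229 231 234
 129 129 130 129 126 125 128 129 134 129 132 131 135 132 132 137 132 138 144 137 135 126 145 145 135  89 121 137 195 218 223 230 233
 136 140 145 138 136 127 132 129 128 129 135 133 135 135 135 135 137 138 144 137 142 139 147 144 146 144 104 129 134 133 164 198 228
```

The projected front corners match the seen ones to about 1 px (bottom left and right at (367,237) and (380.5,228), clasp at (372.5,223)). I'll settle briefly and hand in.

Call:
drive_tool --plan '[{"x": 0, "y": 0, "z": 0, "ax": 0, "ay": 0, "az": 0, "hand": 46}, {"x": 0, "y": 0, "z": 0, "ax": 0, "ay": 0, "az": 0, "hand": 46}, {"x": 0, "y": 0, "z": 0, "ax": 0, "ay": 0, "az": 0, "hand": 46}, {"x": 0, "y": 0, "z": 0, "ax": 0, "ay": 0, "az": 0, "hand": 46}, {"x": 0, "y": 0, "z": 0, "ax": 0, "ay": 0, "az": 0, "hand": 46}]'

```text
clock: 20.7
eef_pos: [481.6, -189.9, 181.6]
tcp_rot: [-3.141, 0.352, 1.495]
contact_force: [-0.0, -0.3, -0.8]
opening: 0.626
grasp_force: 42.6
```

```bash
python3 - <<'E'
from go import *
s=monitor.sense();print(s["eef_pos"],s["grasp_force"],np.abs(s["qvel"]).max());print(r.sign_off())
E
```

```text
[ 481.58496074 -189.92843536  181.56030597] 42.593054696917534 0.001980823658053432
the job is handed in; nothing more can be done
None
```

I handed the job in at about 21 s: by my measurements the three tins are stacked to within about 3 mm, and the ring case is held still with its clasped front at the focus point; no verdict came back.

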